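Snap the lid onto the ambulance supply tub

TASK

Take the blue lid from its slanted rack and close the white supply tub with it: hook one end of the lid under the tub's blue lip, then press the other end down until the orange catch snaps over it and the lid lies flush. Do not force it, and leave the other things on the counter where they stand.

Things in the scene. Friction and masses are not known exactly. Their poses are not given: they have to be found in the camera images.
- lid_handle (a point): Centre of the lid's handle, half-way up. Lid: loose blue plate 170 (x) x 130 (y) x 5 mm, about 0.15 kg; on its top a white bar handle 22 wide (x), 80 long (y), 30 mm high. Point is 20 mm above the plate's underside, 15 above its top. z out of the top, x along the 170 mm. Both ends are alike (half a turn is the same). Starts lying on the rack, tilted 27 degrees.
- rack: Fixed aluminium rack, 150 mm wide; its board rises at 27 degrees towards +x, top edge about 105 mm high. Origin: centre of underside, z up. The lid lies on it, low end (rack's -x, robot's side) at a 12 mm ledge, handle up and leaning to -x: the tool must tilt about 27 degrees to take it squarely. Lift it off at right angles to the slope.
- tub: Fixed white supply tub, 170 (x) x 130 (y) mm, rim 75 mm high, packed with supplies. Origin: centre of underside, z up. Blue hook on its -x side (towards the robot), orange sprung catch on its +x side. Along its sides four white guides flared at the top (inner faces at y = +-67 mm, up to 20 mm above the rim). Lowered level the lid does not go in: the lip is in the way.
- tub_seat (a point): Centre of the tub's mouth at rim height (75 mm above the counter), axes as the tub's. Closed, the lid is level with its underside here, lengthwise along x, the handle centre 20 mm above this point.
- tub_hook (a point): Foot of the blue hook's upright stop, at rim height, 86.5 mm to -x of the mouth's centre, axes as the tub's. A lip 110 mm wide (y) reaches from the stop 11 mm inwards (+x). Room under it: 7 mm at the stop, rising at 30 degrees to 13 mm at its tip. The lid's end goes in low, tilted 20 to 30 degrees, moving to -x. The rim below is a ledge reaching 24 mm to +x of this point.
- catch_nose (a point): Tip of the orange catch's nose, 40 mm wide (y), 81 mm to +x of the mouth's centre and 6 mm above the rim; moves with the catch, axes as the tub's. It reaches 4 mm over the closed lid's end; its steep sloping top goes up to 24 mm above the rim. A lid lying on it unsnapped stands 9 to 20 mm too high at that end.
- tub_catch (a joint): How far the sprung catch is pushed out along the tub's +x: 0 home, 0.012 m at its stop. The lid's end pushes it out by itself when pressed down (about 10 to 20 N on the lid's top, 25 to 30 mm from that end); it then springs back over the lid.
- saline_mid (a point): Bottle with blue cap, 54 mm diameter, 120 mm tall (bystander, loose). Point at its centre, z up.
- gauze_mid (a point): Upright white roll of gauze, 48 mm diameter, 50 mm tall (bystander, loose). Point at its centre, z up.
- tape_mid (a point): Roll of white tape lying flat, 64 mm outside diameter, 25 mm tall (bystander, loose). Point at its centre, z up.
- pills_mid (a point): Small jar, 44 mm diameter, 60 mm tall (bystander, loose). Point at its centre, z up.
- oximeter_mid (a point): Blue rounded block, 60 x 35 x 30 mm (bystander, loose). Point at its centre, z up.
- dressings_mid (a point): Green carton, 90 x 70 x 30 mm (bystander, loose). Point at its centre, z up.
Mind the look-alikes: they are no part of the job. What is meant by the part that bears lid_handle is not yellow, and is the smaller of those in its own colour.

How it is judged:
By the outcome, as a careful person would: the job done as asked, in the order asked, and still so for the second after the job is handed in, with the robot touching nothing.
It also fails if it takes over 56 s, if anything falls off the work surface, if the arm or the gripper's body presses on something with over 40 N, if the wrist force passes 120 N, or if a joint passes its speed limit or range.

ROBOT

A 6-joint arm with a two-finger parallel gripper is mounted at the origin on the work surface. World frame = base frame: x ahead of the robot, y to its left, z up, the work surface at z = 0. Lengths are in m, angles in rad, forces in N, time in s.
With the tool pointing down it reaches from about 0.3 to 0.875 m from the base axis. Payload 6.4 kg.
Tool frame: the origin (TCP) lies at the very end of the fingers, on their centre line; the grasp point (between the pads) lies 19 mm behind it (ctrl.grip_point_offset is the z of the grasp point in the tool frame, in m); z points along the fingers, y is the direction in which the jaws open and shut (so a half turn about z gives the same grasp; the last joint's range is limited). The gripper opens to 85 mm and grips with 20 to 120 N. Pads are 22 mm wide; open, the fingers measure 114 mm over their backs; the gripper's body (76 mm by 85 mm) begins 54 mm behind the grasp point. The pads swing forward as they close: fully open they stand 13 mm farther back than shut.
Start: joints at [1.047, 0.181, 1.607, -0, 1.354, -0.206], TCP at [0.18, 0.546, 0.231] pointing down, gripper open.
Joint ranges: [-2.99, 2.99], [-0.89, 2.07], [0.3, 2.58], [-1.14, 4.28], [0, 2.63], [-3.12, 3.12]. Speed limits (rad/s): [2.57, 2.57, 3.01, 3.14, 3.14, 3.14].

INTERFACE

Orientations are given as a unit quaternion [w, x, y, z].
In Python, from bench import status, cams, ctrl gives the robot as it stands.
- The arm moves only by the shell command python3 -m handwheel 'ROWS'. ROWS is JSON, a list of rows, each an object with "grip": the finger opening in cm, from 0 to 8.54; "linear": the shift along the tool's x, y, z in cm, a list of three; "rotation": the turn, a rotation vector about the tool's x, y, z in degrees, a list of three. A call has 1 to 12 rows; each row is the pose to reach, as a shift and turn from the pose commanded when the call began, along the tool's axes at that moment; what a row does not reach only later rows make up. A row lasts 1/12 s, in which the tool goes at most 41.7 mm and 7.16 degrees, less where a joint would pass 70% of its speed; a pose out of reach is approached as far as the arm can. A call with a gripper value outside its range is refused whole. The fingers move at their own pace and stop on an object; the grip force is fixed at half the most. Time passes only in rows, so rows that repeat a pose let the fingers close. It gives the time, the measured TCP pose, the force and the opening at its end, in the units of the state.
- status.get_obs(): the state, without advancing time (a new reading comes with each control period).
- cams.camera(name): name is "side" or "top" or "wrist"; returns the picture (480x640x3 uint8, red, green, blue); there is no depth.
- cams.camera_info(name): a dict with "fovy" (degrees; the focal length in pixels is half the picture's height over the tangent of half this angle, whatever the lens; pixels are square), "cx", "cy" (the principal point, pixels), "world_from_camera" (4x4, takes a point from camera to world coordinates); the wrist camera has in their place "mount" (4x4, takes a point from camera to tool coordinates, whose origin is the TCP and whose axes are the flange's). Camera axes: x right, y down, z forward; pixel columns grow to the right and rows downward; lengths in m; the calibration is good to about 2 mm. A picture is of the moment at which its call begins: read the wrist's pose just before it. camera_info takes no time and is no camera call.
- ctrl.hand_in(): hands the job in, once; it reports no verdict.
The state is a dict: "time_s": time; "q": joint angles; "dq": joint speeds; "joint_efforts": joint torques, N m; "eef_pos": TCP position; "eef_rot": TCP orientation; "wrist_force": force on the tool from outside, world axes, zero at the start; "torque": the same for the moment, N m; "opening": opening from 0.0 (shut) to 1.0 (fully open).
Only numpy, scipy, OpenCV 4.12 (cv2) and the standard library are available. Lean on these libraries where they do the work, as an engineer would, in place of code of your own. Each camera call takes 0.05 s, during which the arm holds its last target.

## Working session

There is one attempt and no reset: what is moved stays moved. The work goes in short steps, Python scripts to look and compute and a shell command to move; the robot and the scene stay as the last step left them, time stands still between calls to the robot, and variables do not carry over. Pictures are saved under pics/ and viewed, and the job is handed in when it is done.

```bash
ls; mkdir -p pics; python3 - <<'E'
from bench import status,cams,ctrl
import cv2,numpy as np
print(status.get_obs()); print(ctrl.grip_point_offset)
for n in("top","side","wrist"):
    i=cams.camera_info(n);print(n,{k:np.round(v,4).tolist() for k,v in i.items() if not isinstance(v,str)})
    cv2.imwrite(f"pics/{n}0.png",cams.camera(n)[:,:,::-1])
E
```

```text
pics
{'time_s': 0.0, 'q': array([ 1.04669616e+00,  1.81540531e-01,  1.60799249e+00,  1.44875864e-05,
        1.35383652e+00, -2.06291796e-01]), 'dq': array([ 0.00128433, -0.00027509,  0.0020258 , -0.00088564,  0.00018324,
        0.00080307]), 'joint_efforts': array([-1.59874271e-03, -4.44873512e+01, -3.51330507e+01, -3.56452847e-04,
        9.13533324e-03, -1.80448126e-05]), 'eef_pos': array([0.17936977, 0.54572274, 0.23039196]), 'eef_rot': array([-3.23898625e-04,  1.58237779e-01,  9.87400636e-01, -8.27329543e-04]), 'wrist_force': array([-0.4280792 ,  0.32290292, -0.05863897]), 'torque': array([ 0.0021568 , -0.02436624,  0.03500993]), 'opening': 1.0024546211053447}
-0.0187
top {'fovy': 49.2323, 'cx': 317.1689, 'cy': 238.8669, 'world_from_camera': [[-0.0131, -0.9981, 0.0606, 0.4191], [-0.9999, 0.0127, -0.0059, -0.0309], [0.0051, -0.0607, -0.9981, 1.1649], [0.0, 0.0, 0.0, 1.0]]}
side {'fovy': 51.9282, 'cx': 316.1879, 'cy': 245.7594, 'world_from_camera': [[0.9964, -0.07, 0.0473, 0.4672], [-0.083, -0.7082, 0.7011, -0.7751], [-0.0155, -0.7025, -0.7115, 0.8559], [0.0, 0.0, 0.0, 1.0]]}
wrist {'fovy': 60.9776, 'cx': 315.928, 'cy': 240.7657, 'mount': [[0.0001, -0.963, -0.2696, 0.0686], [1.0, 0.0004, -0.0008, -0.0008], [0.0009, -0.2696, 0.963, -0.1434], [0.0, 0.0, 0.0, 1.0]]}
```

View pics/top0.png

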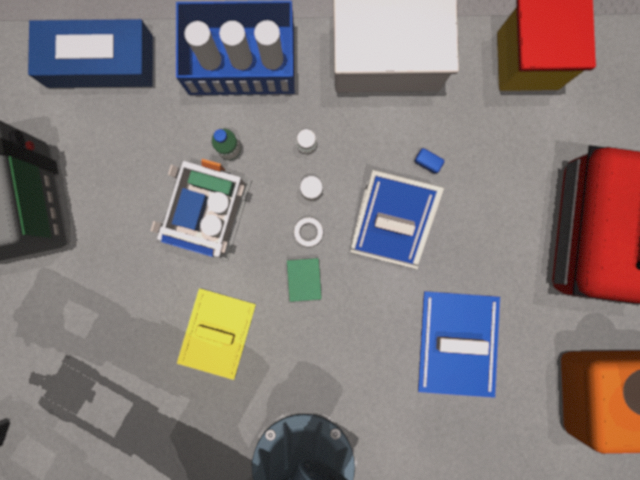

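View pics/side0.png

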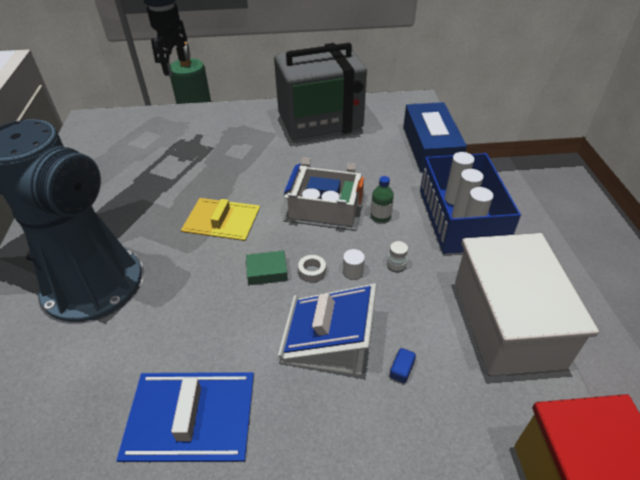

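View pics/wrist0.png

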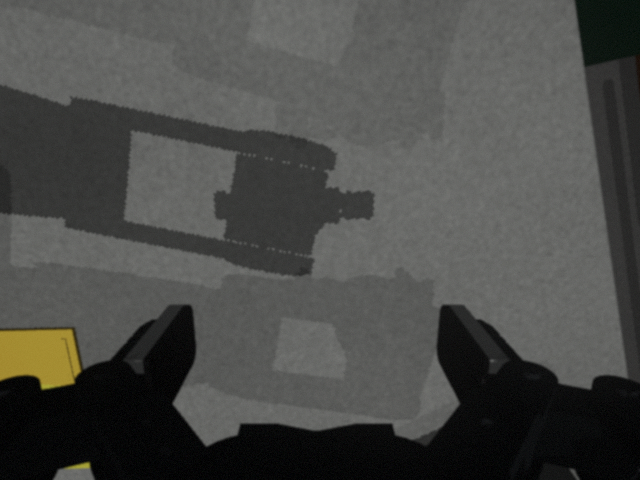

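```bash
python3 - <<'E'
import cv2
t=cv2.imread("pics/top0.png");s=cv2.imread("pics/side0.png")
def c(im,x,y,w,h,k,n): cv2.imwrite(f"pics/{n}.png",cv2.resize(im[y:y+h,x:x+w],None,fx=k,fy=k,interpolation=cv2.INTER_CUBIC))
c(t,340,160,112,120,5,"c_rack_t");c(t,145,120,112,145,4,"c_tub_t");c(s,270,275,120,100,5,"c_rack_s");c(s,275,150,130,85,6,"c_tub_s")
E
```

```text
(no output)
```

View pics/c_rack_t.png

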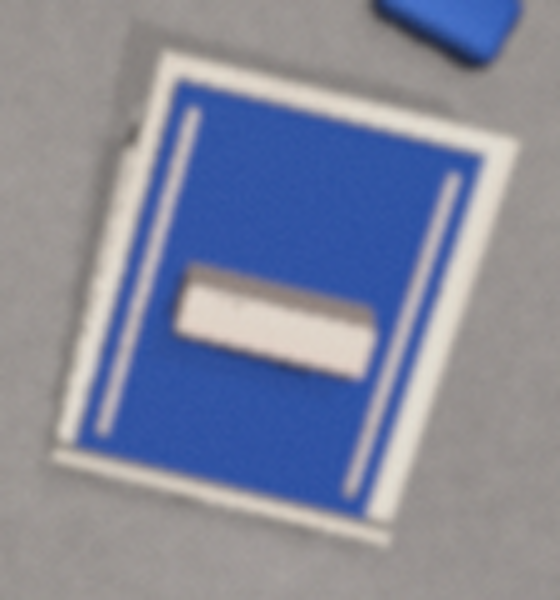

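View pics/c_tub_t.png

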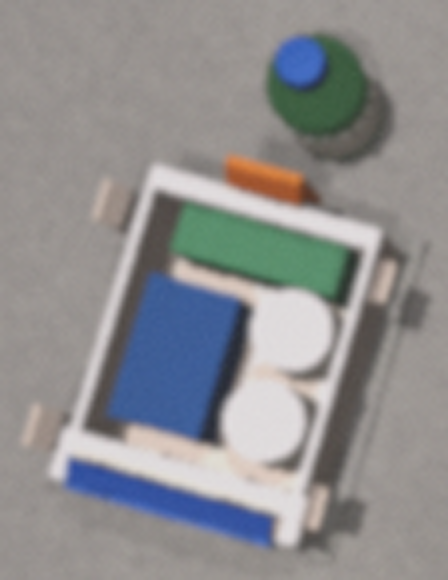

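View pics/c_rack_s.png

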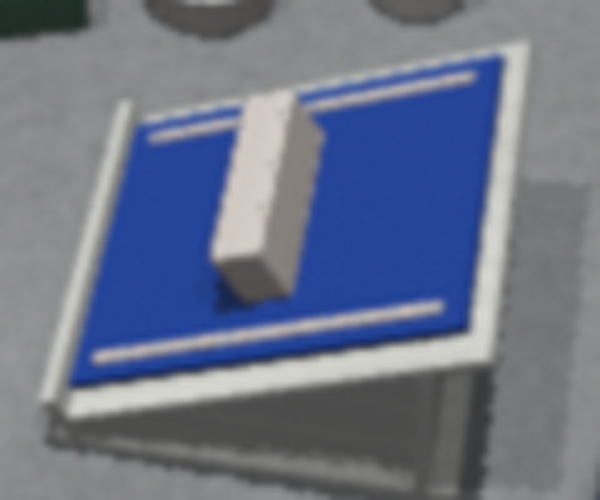

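View pics/c_tub_s.png

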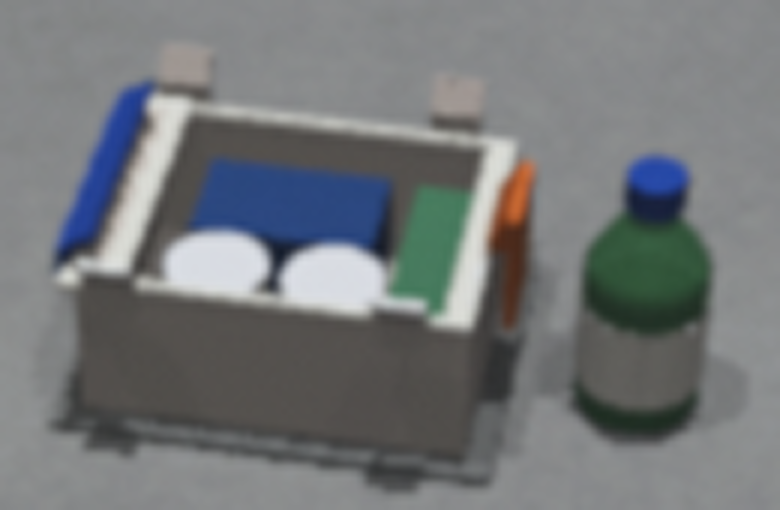

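The candidates in the top view are the yellow lid (217,335), the large blue plate flat on the counter (459,343), and the blue lid on the slanted rack (396,220). The rack lid fits: it isn't yellow, it's the smaller of the two blue ones, and it lies on the rack. The enlarged crop confirms this. Next I fit the poses.

```bash
cat > h.py <<'E'
import numpy as np,cv2
from scipy.optimize import least_squares
from scipy.spatial.transform import Rotation as R
from bench import status,cams,ctrl
def RT(obs=None):
    o=obs or status.get_obs();T=np.eye(4);T[:3,:3]=R.from_quat(np.roll(o["eef_rot"],-1)).as_matrix();T[:3,3]=o["eef_pos"];return T
def cam(n,T=None):
    i=cams.camera_info(n);f=240/np.tan(np.radians(i["fovy"]/2))
    W=np.array(i["world_from_camera"]) if n!="wrist" else T@np.array(i["mount"])
    return f,i["cx"],i["cy"],W
def proj(c,P):
    f,cx,cy,W=c;p=(np.asarray(P)-W[:3,3])@W[:3,:3];return np.c_[cx+f*p[:,0]/p[:,2],cy+f*p[:,1]/p[:,2]]
def ray(c,uv,z):
    f,cx,cy,W=c;d=W[:3,:3]@np.array([(uv[0]-cx)/f,(uv[1]-cy)/f,1]);return W[:3,3]+d*(z-W[2,3])/d[2]
def un(p,k,x,y): return (np.array(p,float)+.5)/k-.5+[x,y]
def lidR(yaw,tilt=27): return R.from_euler("zy",[yaw,-np.radians(tilt)]).as_matrix()
LC=np.array([[85,65,-15],[85,-65,-15],[-85,-65,-15],[-85,65,-15]])/1e3  # rel. handle centre
HC=np.array([[11,40,15],[11,-40,15],[-11,-40,15],[-11,40,15]])/1e3
E
python3 - <<'E'
from h import *
t=cam("top");s=cam("side")
lt=un([[178,80],[484,155],[368,518],[75,443]],5,340,160)
ht=un([[186,285],[377,325],[362,380],[175,333]],5,340,160)
ls=un([[500,57],[468,330],[75,383],[138,122]],5,270,275)
hs=un([[297,92],[262,258],[212,255],[245,95]],5,270,275)
def mod(p): return lambda C:p[:3]+C@lidR(p[3],p[4]).T
def f(p):
    m=mod(p);return np.r_[(proj(t,m(LC))-lt),(proj(t,m(HC))-ht),(proj(s,m(LC))-ls),(proj(s,m(HC))-hs)].ravel()
r=least_squares(f,[.45,-.2,.08,-.28,27],loss="soft_l1");print("lid",r.x,np.degrees(r.x[3]));print(np.round(f(r.x).reshape(-1,2),1).tolist())
tt=un([[152,165],[385,232],[298,547],[50,478]],4,145,120)
C=np.array([[85,65,75],[85,-65,75],[-85,-65,75],[-85,65,75]])/1e3
ts=un([[520,140],[470,325],[65,275],[155,95]],6,275,150)
def mt(p,C): return np.r_[p[:2],0]+C@R.from_euler("z",p[2]).as_matrix().T
def g(p): return np.r_[proj(t,mt(p,C))-tt,(proj(s,mt(p,C))-ts)].ravel()
r=least_squares(g,[.45,.2,-.28],loss="soft_l1");print("tub",r.x,np.degrees(r.x[2]));print(np.round(g(r.x).reshape(-1,2),1).tolist())
print("catch top", proj(t,mt(r.x,np.array([[.085,.02,.099],[.085,-.02,.099]]))), un([[230,157],[305,175]],4,145,120))
for n,uv,z in [("saline",(220,135),.12),("gauze",(311,188),.05),("tape",(308,232),.025),("pills",(306,138),.06),("oxi",(430,160),.03)]: print(n,ray(t,uv,z).round(3))
E
```

```text
lid [ 0.51711425 -0.19793107  0.07999128 -0.25782433 26.71413203] -14.772246191568993
[[0.0, -0.8], [-0.7, -1.0], [-3.4, -1.3], [-2.1, 0.6], [1.3, -0.7], [0.4, 0.1], [0.0, -1.3], [0.4, -0.6], [-0.3, -2.0], [0.4, 2.9], [-0.5, 0.7], [-1.8, -3.0], [-1.5, -1.1], [-0.1, 1.6], [-0.3, 3.5], [-0.9, -0.1]]
tub [ 0.55464848  0.20808063 -0.29614361] -16.967779052645742
[[-1.1, -0.9], [-0.0, -0.4], [-1.9, -1.4], [0.3, -1.6], [-1.0, 0.7], [-0.8, 2.1], [-1.3, 1.7], [-3.7, 0.8]]
catch top [[199.53203757 163.62825362]
 [218.18523108 169.03203078]] [[202.125 158.875]
 [220.875 163.375]]
saline [0.695 0.157 0.12 ]
gauze [ 0.596 -0.026  0.05 ]
tape [ 0.504 -0.018  0.025]
pills [ 0.703 -0.016  0.06 ]
oxi [ 0.658 -0.287  0.03 ]
```

```bash
cat >> h.py <<'E'
def toolR(yaw,tilt):  # yaw rad of lid x; tilt deg; tool y=lid x, z=-lid z
    L=lidR(yaw,tilt);return np.c_[L[:,1],L[:,0],-L[:,2]]
def delta(pos,Rt):
    T=RT();d=T[:3,:3].T@(np.asarray(pos)-T[:3,3]);r=np.degrees(R.from_matrix(T[:3,:3].T@Rt).as_rotvec())
    print("linear cm",np.round(d*100,2).tolist(),"rot deg",np.round(r,2).tolist())
E
python3 - <<'E'
from h import *
delta([.543,.17,.27],toolR(-.296,0))
E
```

```text
linear cm [-46.28, -24.35, -3.92] rot deg [-0.07, 0.05, 88.75]
```

```bash
python3 -m handwheel '[{"grip":5,"linear":[-46.3,-24.3,-4],"rotation":[0,0,88.8]},{"grip":5,"linear":[-46.3,-24.3,-4],"rotation":[0,0,88.8]},{"grip":5,"linear":[-46.3,-24.3,-4],"rotation":[0,0,88.8]},{"grip":5,"linear":[-46.3,-24.3,-4],"rotation":[0,0,88.8]},{"grip":5,"linear":[-46.3,-24.3,-4],"rotation":[0,0,88.8]},{"grip":5,"linear":[-46.3,-24.3,-4],"rotation":[0,0,88.8]},{"grip":5,"linear":[-46.3,-24.3,-4],"rotation":[0,0,88.8]},{"grip":5,"linear":[-46.3,-24.3,-4],"rotation":[0,0,88.8]},{"grip":5,"linear":[-46.3,-24.3,-4],"rotation":[0,0,88.8]},{"grip":5,"linear":[-46.3,-24.3,-4],"rotation":[0,0,88.8]},{"grip":5,"linear":[-46.3,-24.3,-4],"rotation":[0,0,88.8]},{"grip":5,"linear":[-46.3,-24.3,-4],"rotation":[0,0,88.8]}]'; python3 - <<'E'
from h import *
delta([.543,.17,.27],toolR(-.296,0))
E
```

```text
time_s: 1.15
eef_pos: [0.5276, 0.1864, 0.2694]
eef_rot: [-0.0, 0.791, 0.612, -0.0]
wrist_force: [-0.0, 0.5, -0.0]
opening: 0.582
linear cm [-1.2, 1.91, -0.06] rot deg [-0.01, -0.0, 2.44]
```

```bash
python3 -m handwheel '[{"grip":5,"linear":[-1.2,1.9,0],"rotation":[0,0,2.4]},{"grip":5,"linear":[-1.2,1.9,0],"rotation":[0,0,2.4]},{"grip":5,"linear":[-1.2,1.9,0],"rotation":[0,0,2.4]},{"grip":5,"linear":[-1.2,1.9,0],"rotation":[0,0,2.4]}]'; python3 - <<'E'
from h import *
T=RT();np.save("T1.npy",T);print(T.round(4).tolist(), status.get_obs()["q"].round(3))
cv2.imwrite("pics/w1.png",cams.camera("wrist")[:,:,::-1])
E
```

```text
time_s: 1.48
eef_pos: [0.5414, 0.1723, 0.2689]
eef_rot: [-0.001, 0.801, 0.598, -0.0]
wrist_force: [0.7, 0.5, 0.2]
opening: 0.586
[[0.2842, 0.9588, -0.0015, 0.5414], [0.9588, -0.2842, 0.0003, 0.1723], [-0.0001, -0.0015, -1.0, 0.2689], [0.0, 0.0, 0.0, 1.0]] [0.099 0.137 1.581 0.    1.426 0.387]
```

View pics/w1.png

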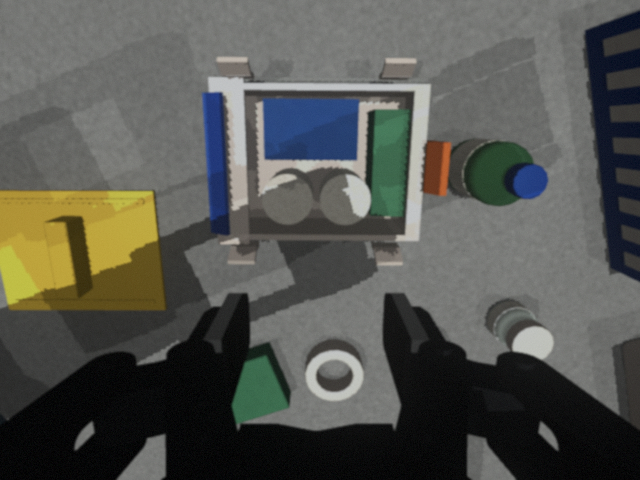

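```bash
python3 - <<'E'
import cv2
t=cv2.imread("pics/w1.png")
cv2.imwrite("pics/w1c.png",cv2.resize(t[45:275,195:460],None,fx=3,fy=3,interpolation=cv2.INTER_CUBIC)[:600*2])
E
```

```text
(no output)
```

View pics/w1c.png

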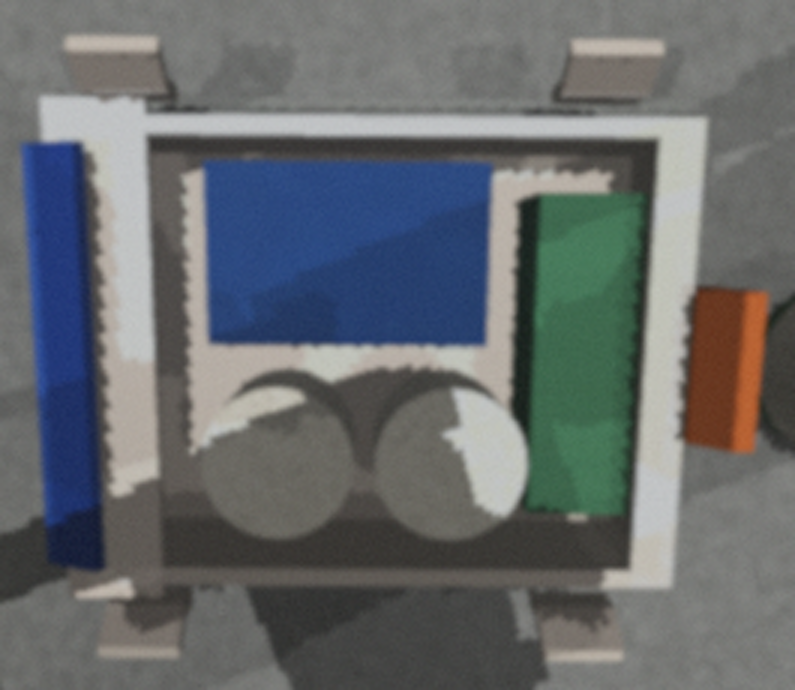

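```bash
python3 - <<'E'
from h import *
T=np.load("T1.npy");w=cam("wrist",T)
obs=un([[707,118],[672,588],[65,38],[158,38],[572,41],[664,41],[100,655],[180,655],[540,658],[622,658],[695,290],[685,442]],3,195,45)
lip=un([[52,145],[76,568]],3,195,45)
def pts(p):
    x,y,a,gy,g1,g2,gw,lx,lz=p
    P=np.array([[.085,.065,.075],[.085,-.065,.075],[g1-gw,gy,.095],[g1+gw,gy,.095],[g2-gw,gy,.095],[g2+gw,gy,.095],[g1-gw,-gy,.095],[g1+gw,-gy,.095],[g2-gw,-gy,.095],[g2+gw,-gy,.095],[.081,.02,.081],[.081,-.02,.081],[lx,.055,lz],[lx,-.055,lz]])
    return np.array([x,y,0])+P@R.from_euler("z",a).as_matrix().T
def f(p,):return np.r_[(proj(w,pts(p))-np.r_[obs,lip]).ravel(),(p[8]-.092)*1000]
p0=[.555,.208,-.296,.072,-.06,.06,.012,-.081,.092]
r=least_squares(f,p0,loss="soft_l1");print(r.x.round(4),np.degrees(r.x[2]));print(np.round(f(r.x)[:-1].reshape(-1,2),1).tolist())
E
```

```text
[ 0.556   0.2063 -0.2952  0.0779 -0.0658  0.0552  0.0111 -0.0825  0.0917] -16.912789439988273
[[2.4, -2.9], [1.3, 2.0], [0.2, -0.1], [0.1, 0.1], [-0.2, 0.1], [-0.1, 0.4], [-0.3, 0.0], [-0.0, 0.2], [0.4, 0.1], [-0.0, 0.3], [-1.4, -0.2], [-1.9, -0.4], [-0.2, -1.6], [0.2, 1.0]]
```

```bash
python3 - <<'E'
from h import *
Rt=toolR(-.2578,27);h=np.array([.517,-.198,.080]);p=h-.13*Rt[:,2]-.03*Rt[:,0];print(p);delta(p,Rt)
E
```

```text
[ 0.45116627 -0.2270086   0.19235845]
linear cm [-40.89, 2.7, 7.67] rot deg [-26.07, 7.27, -1.66]
```

```bash
python3 -m handwheel '[{"grip":5,"linear":[-40.9,2.7,7.7],"rotation":[-26.1,7.3,-1.7]},{"grip":5,"linear":[-40.9,2.7,7.7],"rotation":[-26.1,7.3,-1.7]},{"grip":5,"linear":[-40.9,2.7,7.7],"rotation":[-26.1,7.3,-1.7]},{"grip":5,"linear":[-40.9,2.7,7.7],"rotation":[-26.1,7.3,-1.7]},{"grip":5,"linear":[-40.9,2.7,7.7],"rotation":[-26.1,7.3,-1.7]},{"grip":5,"linear":[-40.9,2.7,7.7],"rotation":[-26.1,7.3,-1.7]},{"grip":5,"linear":[-40.9,2.7,7.7],"rotation":[-26.1,7.3,-1.7]},{"grip":5,"linear":[-40.9,2.7,7.7],"rotation":[-26.1,7.3,-1.7]},{"grip":5,"linear":[-40.9,2.7,7.7],"rotation":[-26.1,7.3,-1.7]},{"grip":5,"linear":[-40.9,2.7,7.7],"rotation":[-26.1,7.3,-1.7]},{"grip":5,"linear":[-40.9,2.7,7.7],"rotation":[-26.1,7.3,-1.7]},{"grip":5,"linear":[-40.9,2.7,7.7],"rotation":[-26.1,7.3,-1.7]}]'; python3 -m handwheel '[{"grip":5,"linear":[0,0,0],"rotation":[0,0,0]},{"grip":5,"linear":[0,0,0],"rotation":[0,0,0]}]'; python3 - <<'E'
from h import *
T=RT();np.save("T2.npy",T);print(T.round(4).tolist(), status.get_obs()["q"].round(3))
im=cams.camera("wrist")[:,:,::-1].copy();cv2.imwrite("pics/w2.png",im)
cv2.imwrite("pics/w2c.png",cv2.resize(im[60:320,140:500],None,fx=2.2,fy=2.2,interpolation=cv2.INTER_CUBIC))
E
```

```text
time_s: 2.53
eef_pos: [0.4508, -0.2287, 0.192]
eef_rot: [0.143, 0.771, 0.592, 0.185]
wrist_force: [-0.3, 1.1, -0.6]
opening: 0.585
time_s: 2.7
eef_pos: [0.4519, -0.2257, 0.1925]
eef_rot: [0.143, 0.769, 0.594, 0.186]
wrist_force: [0.5, -0.0, 0.6]
opening: 0.584
[[0.2249, 0.8613, 0.4556, 0.4519], [0.9674, -0.2532, 0.0012, -0.2257], [0.1164, 0.4405, -0.8902, 0.1925], [0.0, 0.0, 0.0, 1.0]] [-0.95  -0.197  2.14   0.469  0.965 -0.919]
```

View pics/w2.png

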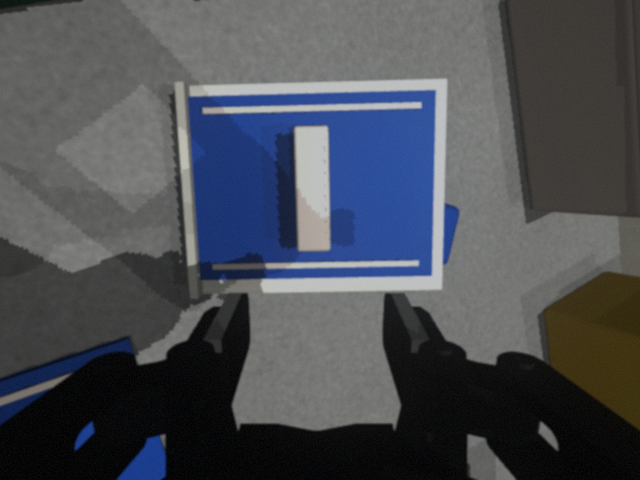

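View pics/w2c.png

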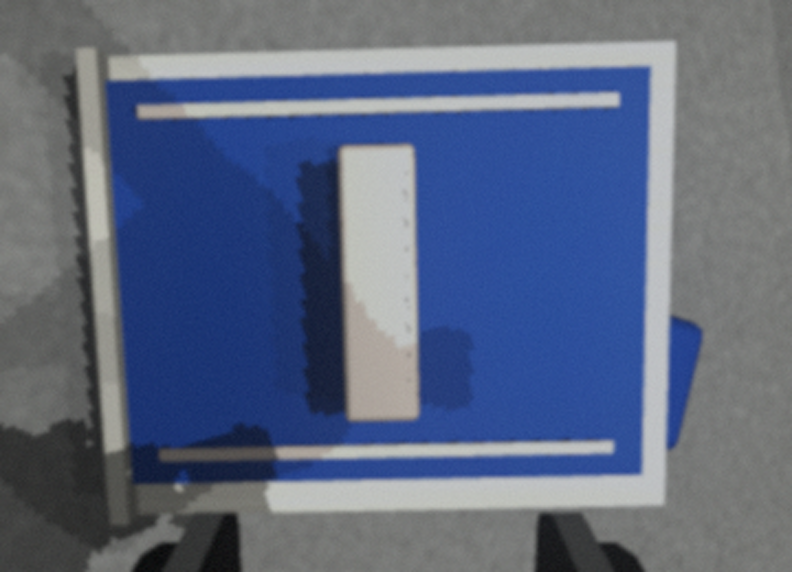

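My `lidR` used extrinsic Euler angles, which is a bug. I'll fix it and refit with all three views.

```bash
sed -i 's/from_euler("zy"/from_euler("ZY"/' h.py; python3 - <<'E'
from h import *
t=cam("top");s=cam("side");T=np.load("T2.npy");w=cam("wrist",T)
lt=un([[178,80],[484,155],[368,518],[75,443]],5,340,160)
ht=un([[186,285],[377,325],[362,380],[175,333]],5,340,160)
ls=un([[500,57],[468,330],[75,383],[138,122]],5,270,275)
hs=un([[297,92],[262,258],[212,255],[245,95]],5,270,275)
lw=un([[650,67],[641,473],[132,483],[106,80]],2.2,140,60)
hw=un([[414,145],[419,418],[346,420],[339,145]],2.2,140,60)
def mod(p): return lambda C:p[:3]+C@lidR(p[3],p[4]).T
O={"t":(t,lt,ht),"s":(s,ls,hs),"w":(w,lw,hw)}
for ks in("ts","w","tsw"):
    def f(p):
        m=mod(p);return np.concatenate([np.r_[proj(O[k][0],m(LC))-O[k][1],proj(O[k][0],m(HC))-O[k][2]] for k in ks]).ravel()
    r=least_squares(f,[.51,-.2,.08,-.28,27],loss="soft_l1");print(ks,r.x.round(4),np.degrees(r.x[3]).round(2));print(np.round(f(r.x).reshape(-1,2),1).tolist())
E
```

```text
ts [ 0.5172 -0.1984  0.0811 -0.2577 26.3656] -14.77
[[-0.4, -1.2], [0.3, -0.8], [-0.7, -0.4], [-0.3, 0.1], [0.4, -1.3], [0.2, 0.2], [0.1, -1.1], [-0.2, -1.1], [0.4, -0.3], [-0.3, 0.0], [-1.8, 0.5], [-1.0, 0.7], [-0.8, -0.7], [-0.5, -0.9], [-0.8, 1.4], [-0.2, 0.6]]
w [ 0.5161 -0.1989  0.0775 -0.2619 26.7172] -15.01
[[-0.4, -0.0], [-0.5, 0.1], [0.5, -0.2], [0.2, -0.0], [0.5, -1.0], [0.3, 0.8], [-0.1, 0.5], [-0.5, -0.2]]
tsw [ 0.5161 -0.1987  0.078  -0.2611 26.6733] -14.96
[[-0.2, -0.4], [0.3, 0.1], [-0.9, 0.1], [-0.3, 0.4], [0.4, -0.6], [0.1, 1.0], [-0.1, -0.4], [-0.2, -0.5], [-0.2, 0.9], [-1.2, 1.2], [-2.2, 1.6], [-1.1, 1.9], [-1.3, 0.5], [-1.2, 0.3], [-1.4, 2.5], [-0.6, 1.7], [-0.0, -0.6], [0.0, -0.1], [0.6, -0.2], [0.1, -0.4], [0.9, -1.5], [0.7, 0.6], [0.2, 0.4], [-0.3, -0.6]]
```

```bash
python3 - <<'E'
from h import *
Rt=toolR(-.2615,27);h=np.array([.516,-.1988,.0778]);p=h-.06*Rt[:,2];print(p);delta(p,Rt)
E
```

```text
[ 0.48968662 -0.19175779  0.13126039]
linear cm [3.41, -0.32, 7.18] rot deg [-0.77, -6.82, -1.28]
```

```bash
python3 -m handwheel '[{"grip":5,"linear":[3.4,-0.3,7.2],"rotation":[-0.8,-6.8,-1.3]},{"grip":5,"linear":[3.4,-0.3,7.2],"rotation":[-0.8,-6.8,-1.3]},{"grip":5,"linear":[3.4,-0.3,7.2],"rotation":[-0.8,-6.8,-1.3]},{"grip":5,"linear":[3.4,-0.3,7.2],"rotation":[-0.8,-6.8,-1.3]},{"grip":5,"linear":[3.4,-0.3,7.2],"rotation":[-0.8,-6.8,-1.3]},{"grip":5,"linear":[3.4,-0.3,7.2],"rotation":[-0.8,-6.8,-1.3]}]';python3 - <<'E'
from h import *
Rt=toolR(-.2615,27);h=np.array([.516,-.1988,.0778]);p=h+.011*Rt[:,2];print(p);delta(p,Rt)
cv2.imwrite("pics/w3.png",cams.camera("wrist")[:,:,::-1])
E
```

```text
time_s: 3.25
eef_pos: [0.4904, -0.1947, 0.1328]
eef_rot: [0.187, 0.772, 0.591, 0.142]
wrist_force: [0.1, 0.4, 0.1]
opening: 0.585
[ 0.52082412 -0.20009107  0.06799893]
linear cm [0.28, -0.22, 7.17] rot deg [0.17, 0.11, -0.07]
```

View pics/w3.png

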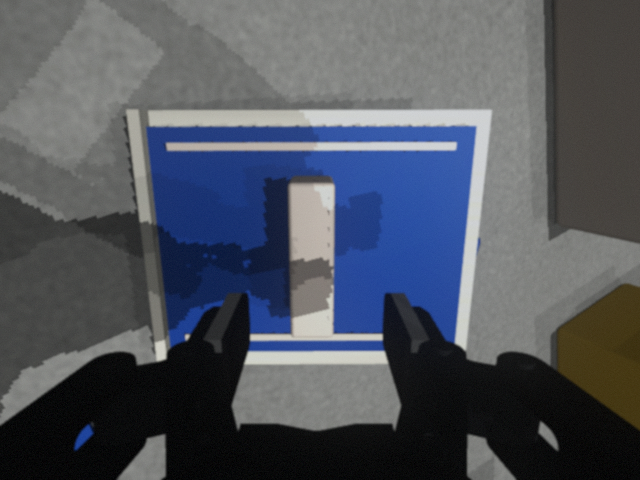

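Handle is centred at col 312, with the finger midline around 316, and the lid is square to the tool. Descending.

```bash
python3 -m handwheel '[{"grip":5,"linear":[0.3,-0.2,2],"rotation":[0,0,0]},{"grip":5,"linear":[0.3,-0.2,4],"rotation":[0,0,0]},{"grip":5,"linear":[0.3,-0.2,5.5],"rotation":[0,0,0]},{"grip":5,"linear":[0.3,-0.2,6.4],"rotation":[0,0,0]},{"grip":5,"linear":[0.3,-0.2,6.8],"rotation":[0,0,0]},{"grip":5,"linear":[0.3,-0.2,6.8],"rotation":[0,0,0]},{"grip":5,"linear":[0.3,-0.2,6.8],"rotation":[0,0,0]}]';python3 - <<'E'
from h import *
Rt=toolR(-.2615,27);h=np.array([.516,-.1988,.0778]);p=h+.011*Rt[:,2];print(p);delta(p,Rt)
cv2.imwrite("pics/w4.png",cams.camera("wrist")[:,:,::-1])
E
```

```text
time_s: 3.88
eef_pos: [0.5186, -0.1999, 0.0705]
eef_rot: [0.186, 0.772, 0.591, 0.142]
wrist_force: [0.2, -0.4, 1.0]
opening: 0.586
[ 0.52082412 -0.20009107  0.06799893]
linear cm [0.04, 0.09, 0.32] rot deg [0.09, 0.12, -0.18]
```

View pics/w4.png

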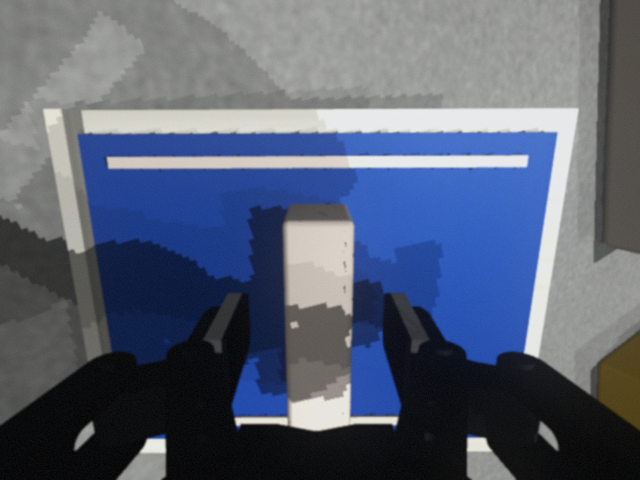

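```bash
python3 -m handwheel '[{"grip":5,"linear":[0,0.1,0.2],"rotation":[0,0,0]},{"grip":2,"linear":[0,0.1,0.2],"rotation":[0,0,0]},{"grip":1.5,"linear":[0,0.1,0.2],"rotation":[0,0,0]},{"grip":1.5,"linear":[0,0.1,0.2],"rotation":[0,0,0]},{"grip":1.5,"linear":[0,0.1,0.2],"rotation":[0,0,0]},{"grip":1.5,"linear":[0,0.1,0.2],"rotation":[0,0,0]},{"grip":1.5,"linear":[0,0.1,0.2],"rotation":[0,0,0]},{"grip":1.5,"linear":[0,0.1,0.2],"rotation":[0,0,0]},{"grip":1.5,"linear":[0,0.1,0.2],"rotation":[0,0,0]}]'
```

```text
time_s: 4.68
eef_pos: [0.5205, -0.1997, 0.0689]
eef_rot: [0.186, 0.772, 0.591, 0.142]
wrist_force: [-3.0, 0.2, 5.4]
opening: 0.246
```

```bash
python3 -m handwheel '[{"grip":1,"linear":[0,0,-0.5],"rotation":[0,0,0]},{"grip":1,"linear":[0,0,-1.5],"rotation":[0,0,0]},{"grip":1,"linear":[0,0,-3.5],"rotation":[0,0,0]},{"grip":1,"linear":[0,0,-6],"rotation":[0,0,0]},{"grip":1,"linear":[0,0,-9],"rotation":[0,0,0]},{"grip":1,"linear":[0,0,-11],"rotation":[0,0,0]},{"grip":1,"linear":[0,0,-12],"rotation":[0,0,0]},{"grip":1,"linear":[0,0,-12],"rotation":[0,0,0]},{"grip":1,"linear":[0,0,-12],"rotation":[0,0,0]}]';python3 - <<'E'
from h import *
T=RT();np.save("T5.npy",T)
cv2.imwrite("pics/w5.png",cams.camera("wrist")[:,:,::-1]);cv2.imwrite("pics/s5.png",cams.camera("side")[:,:,::-1])
E
```

```text
time_s: 5.43
eef_pos: [0.4672, -0.1851, 0.1753]
eef_rot: [0.186, 0.772, 0.591, 0.142]
wrist_force: [0.6, 0.5, -3.1]
opening: 0.246
```

View pics/w5.png

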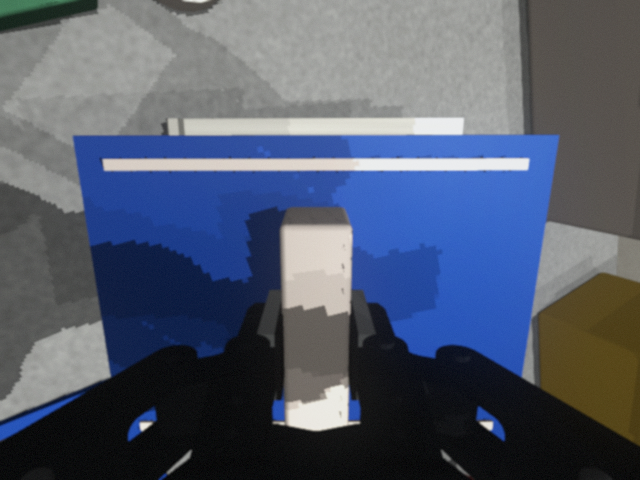

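View pics/s5.png

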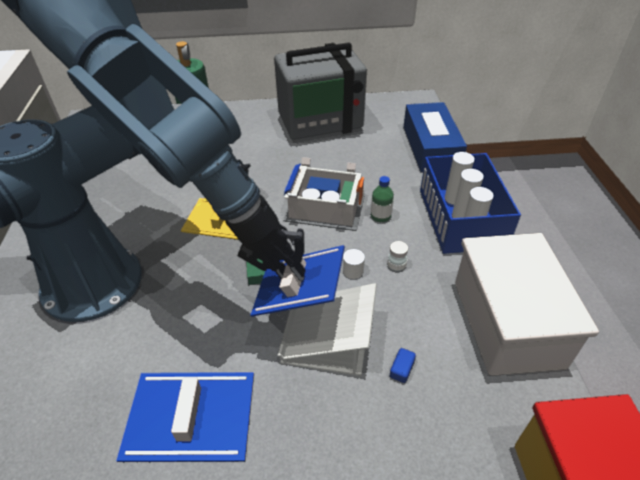

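```bash
python3 - <<'E'
import cv2
im=cv2.imread("pics/w5.png")
a=cv2.resize(im[120:250,60:160],None,fx=4,fy=4,interpolation=cv2.INTER_CUBIC);b=cv2.resize(im[120:250,480:580],None,fx=4,fy=4,interpolation=cv2.INTER_CUBIC)
cv2.imwrite("pics/w5c.png",cv2.hconcat([a,b]))
cv2.imwrite("pics/w5d.png",cv2.resize(im[190:330,230:400],None,fx=4,fy=4,interpolation=cv2.INTER_CUBIC))
E
```

```text
(no output)
```

View pics/w5c.png

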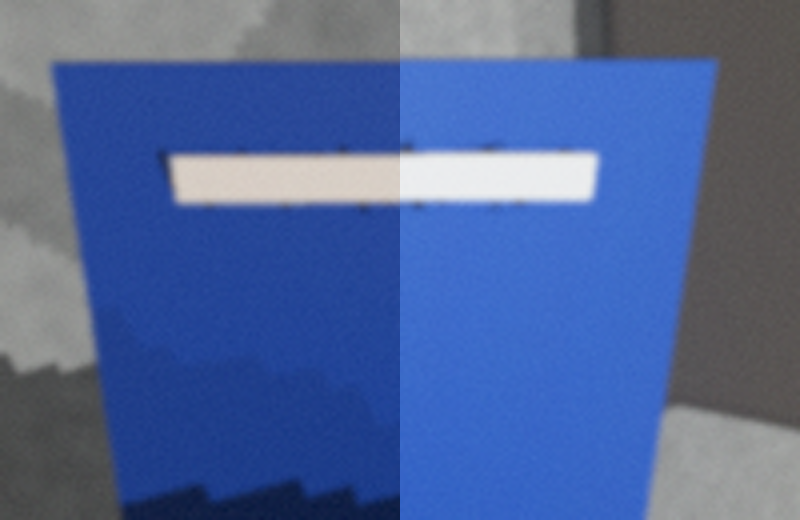

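View pics/w5d.png

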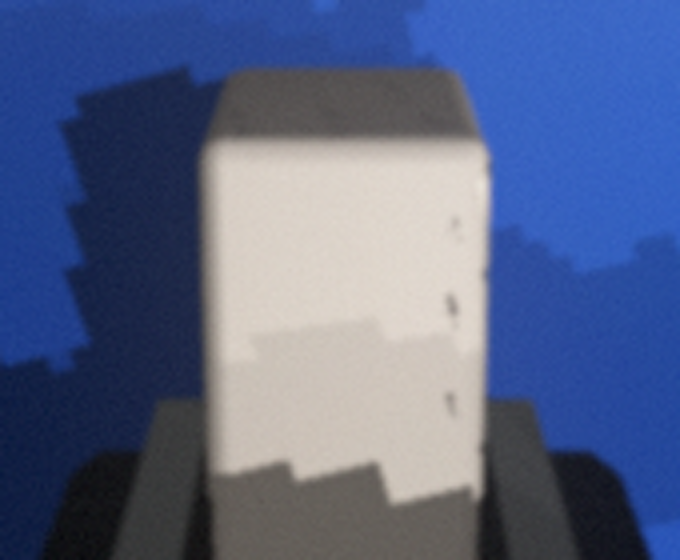

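```bash
cat > fitlid.py <<'E'
from h import *
I=np.eye(4);w=cam("wrist",I)
def fit(cl,cr,el,er,hl,hr):
    obs=np.array([cl,cr,el,er,hl,hr],float)
    B=np.array([[0,1,0],[1,0,0],[0,0,-1]]).T
    def f(p):
        tx,ty,tz,a,b,c,s1,s2=p
        P=np.array([[-.085,.065,-.015],[.085,.065,-.015],[-.085,.065-s1,-.015],[.085,.065-s2,-.015],[-.011,.04,.015],[.011,.04,.015]])
        Q=P@B.T@R.from_rotvec([a,b,c]).as_matrix().T+[tx,ty,tz]
        return np.r_[(proj(w,Q)-obs).ravel(),a*20,b*20,c*20]
    r=least_squares(f,[0,0,-.011,0,0,0,.03,.03]);print("handle centre in tool mm",(r.x[:3]*1e3).round(2),"rot deg",np.degrees(r.x[3:6]).round(2));print(f(r.x)[:-3].reshape(-1,2).round(1).tolist())
    return r.x
if __name__=="__main__":
    fit((72.6,135.1),(559.1,134.4),(89.6,249.1),(540.9,249.1),(230+52-.4,190+36-.4),(230+121-.4,190+36-.4))
E
python3 fitlid.py
```

```text
handle centre in tool mm [ -0.66   0.05 -10.86] rot deg [ 0.1   0.55 -0.08]
[[-0.5, 0.2], [-0.2, 0.4], [1.0, -0.2], [-0.3, -0.0], [-2.7, -0.1], [2.7, -0.2]]
```

```bash
cat >> h.py <<'E'
TUB=np.array([.556,.2065]);TY=np.radians(-16.9);TOFF=np.array([-.0007,0,-.0109])
def lidpose(E,tilt,dyaw=0):   # E: low bottom edge in tub frame (mm, z above rim)
    L=lidR(TY+dyaw,tilt);Rt=toolR(TY+dyaw,tilt);Z=R.from_euler("z",TY).as_matrix()
    H=np.r_[TUB,.075]+Z@(np.array(E)/1e3)+L@[.085,0,.020];return H-Rt@TOFF,Rt
def where(dyaw=0):  # current low edge/high edge in tub frame mm
    T=RT();L=np.c_[T[:3,1],T[:3,0],-T[:3,2]];H=T[:3,3]+T[:3,:3]@TOFF;Z=R.from_euler("z",TY).as_matrix()
    for n,x in(("low",-.085),("high",.085)): print(n,(Z.T@(H+L@[x,0,-.02]-np.r_[TUB,.075])*1e3).round(1))
    A=Z.T@L;print("tilt",np.degrees(np.arcsin(A[2,0])).round(2),"yaw",np.degrees(np.arctan2(A[1,0],A[0,0])).round(2),"roll",np.degrees(np.arcsin(A[2,1])).round(2))
E
python3 - <<'E'
from h import *
delta(*lidpose([-68,0,45],25));print(lidpose([-68,0,45],25)[0]); where()
E
```

```text
linear cm [40.14, -1.44, 0.4] rot deg [1.92, -0.81, 1.55]
[0.56116968 0.20566093 0.16416995]
low [ -43.1 -403.    52.3]
high [ 108.4 -398.5  129.3]
tilt 26.92 yaw 1.72 roll 0.05
```

```bash
python3 -m handwheel '[{"grip":1,"linear":[2.5,-0.1,0],"rotation":[0,0,0]},{"grip":1,"linear":[6,-0.2,0],"rotation":[1.9,-0.8,1.6]},{"grip":1,"linear":[10,-0.4,0],"rotation":[1.9,-0.8,1.6]},{"grip":1,"linear":[14,-0.5,0.1],"rotation":[1.9,-0.8,1.6]},{"grip":1,"linear":[18,-0.6,0.2],"rotation":[1.9,-0.8,1.6]},{"grip":1,"linear":[22,-0.8,0.2],"rotation":[1.9,-0.8,1.6]},{"grip":1,"linear":[26,-0.9,0.3],"rotation":[1.9,-0.8,1.6]},{"grip":1,"linear":[30,-1.1,0.3],"rotation":[1.9,-0.8,1.6]},{"grip":1,"linear":[34,-1.2,0.4],"rotation":[1.9,-0.8,1.6]},{"grip":1,"linear":[37,-1.3,0.4],"rotation":[1.9,-0.8,1.6]},{"grip":1,"linear":[39,-1.4,0.4],"rotation":[1.9,-0.8,1.6]},{"grip":1,"linear":[40.1,-1.4,0.4],"rotation":[1.9,-0.8,1.6]}]';python3 -m handwheel '[{"grip":1,"linear":[0,0,0],"rotation":[0,0,0]},{"grip":1,"linear":[0,0,0],"rotation":[0,0,0]},{"grip":1,"linear":[0,0,0],"rotation":[0,0,0]}]';python3 - <<'E'
from h import *
T=RT();np.save("T6.npy",T);where();delta(*lidpose([-68,0,45],25))
for n in("wrist","top","side"): cv2.imwrite(f"pics/{n[0]}6.png",cams.camera(n)[:,:,::-1])
im=cv2.imread("pics/s6.png");cv2.imwrite("pics/s6c.png",cv2.resize(im[120:240,230:410],None,fx=4,fy=4,interpolation=cv2.INTER_CUBIC))
E
```

```text
time_s: 6.53
eef_pos: [0.5613, 0.2076, 0.1628]
eef_rot: [0.174, 0.784, 0.583, 0.128]
wrist_force: [0.1, -0.4, -1.8]
opening: 0.246
time_s: 6.78
eef_pos: [0.5613, 0.2035, 0.1641]
eef_rot: [0.175, 0.785, 0.581, 0.128]
wrist_force: [0.3, 0.3, -2.5]
opening: 0.249
low [-67.2  -2.   44.9]
high [ 86.8  -2.1 116.8]
tilt 25.02 yaw -0.05 roll -0.08
linear cm [0.2, -0.07, -0.04] rot deg [0.02, 0.12, -0.05]
```

View pics/w6.png

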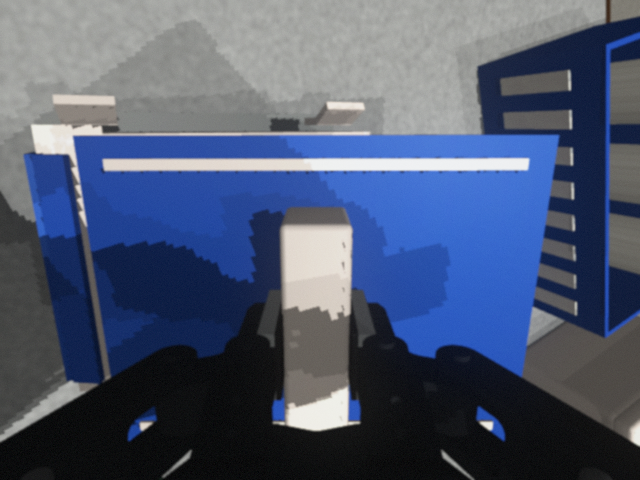

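View pics/t6.png

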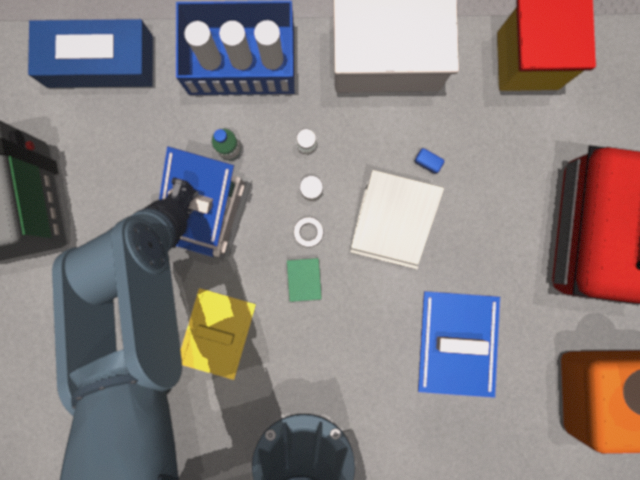

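View pics/s6c.png

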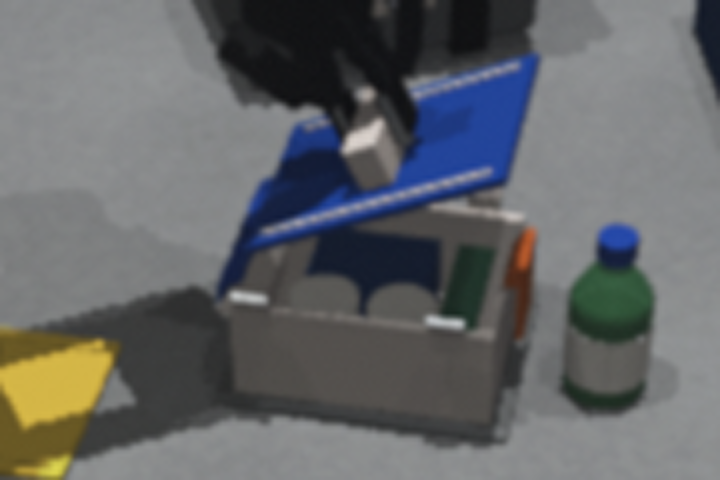

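```bash
python3 - <<'E'
from h import *
w=cam("wrist",np.load("T6.npy"));Z=R.from_euler("z",TY).as_matrix()
P=np.array([[-76.9,77.9,95],[-54.7,77.9,95],[44.1,77.9,95],[66.3,77.9,95],[-82.5,55,91.7],[-82.5,-55,91.7]])/1e3
print(proj(w,np.r_[TUB,0]+P@Z.T).round(1).tolist())
im=cv2.imread("pics/w6.png");cv2.imwrite("pics/w6c.png",cv2.resize(im[80:240,10:210],None,fx=4,fy=4,interpolation=cv2.INTER_CUBIC));cv2.imwrite("pics/w6d.png",cv2.resize(im[80:180,270:400],None,fx=4,fy=4,interpolation=cv2.INTER_CUBIC))
E
```

```text
[[52.2, 95.3], [114.3, 96.9], [326.1, 102.4], [363.0, 103.3], [47.2, 154.2], [87.8, 385.2]]
```

View pics/w6c.png

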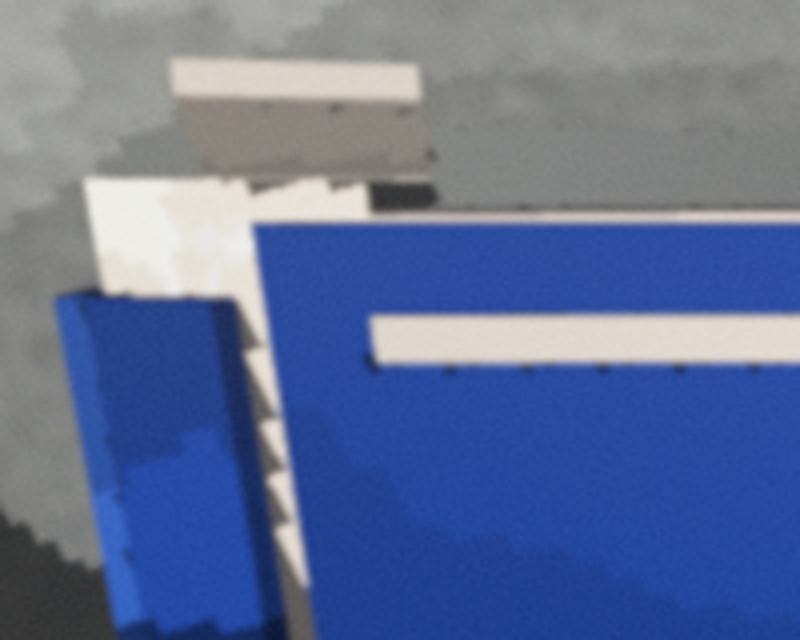

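View pics/w6d.png

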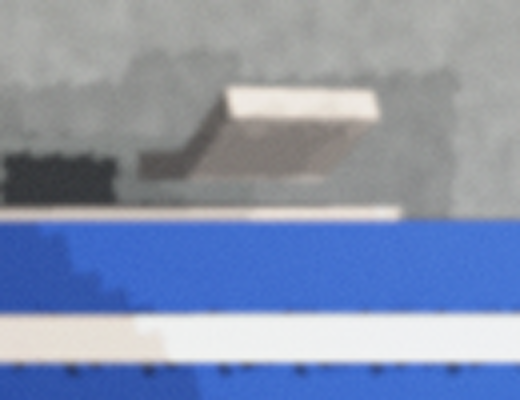

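```bash
python3 - <<'E'
from h import *
delta(*lidpose([-68,0,8],25))
E
```

```text
linear cm [0.21, -1.73, 3.38] rot deg [0.11, 0.08, -0.12]
```

```bash
python3 -m handwheel '[{"grip":1,"linear":[0.2,-0.6,1],"rotation":[0,0,0]},{"grip":1,"linear":[0.2,-1.1,2],"rotation":[0,0,0]},{"grip":1,"linear":[0.2,-1.5,2.9],"rotation":[0,0,0]},{"grip":1,"linear":[0.2,-1.7,3.4],"rotation":[0,0,0]},{"grip":1,"linear":[0.2,-1.7,3.4],"rotation":[0,0,0]},{"grip":1,"linear":[0.2,-1.7,3.4],"rotation":[0,0,0]},{"grip":1,"linear":[0.2,-1.7,3.4],"rotation":[0,0,0]}]';python3 - <<'E'
from h import *
T=RT();np.save("T7.npy",T);where()
for n in("wrist","side"): cv2.imwrite(f"pics/{n[0]}7.png",cams.camera(n)[:,:,::-1])
im=cv2.imread("pics/s7.png");cv2.imwrite("pics/s7c.png",cv2.resize(im[120:240,230:410],None,fx=4,fy=4,interpolation=cv2.INTER_CUBIC))
im=cv2.imread("pics/w7.png");cv2.imwrite("pics/w7c.png",cv2.resize(im[80:240,10:210],None,fx=4,fy=4,interpolation=cv2.INTER_CUBIC))
E
```

```text
time_s: 7.52
eef_pos: [0.5619, 0.207, 0.1273]
eef_rot: [0.175, 0.784, 0.581, 0.129]
wrist_force: [0.8, 0.2, -1.6]
opening: 0.244
low [-67.6   1.5   8. ]
high [86.3  1.4 80.2]
tilt 25.13 yaw -0.03 roll -0.0
```

View pics/w7.png

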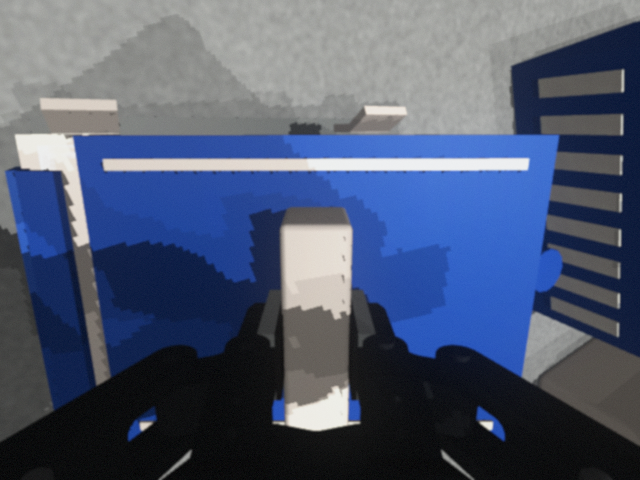

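View pics/s7c.png

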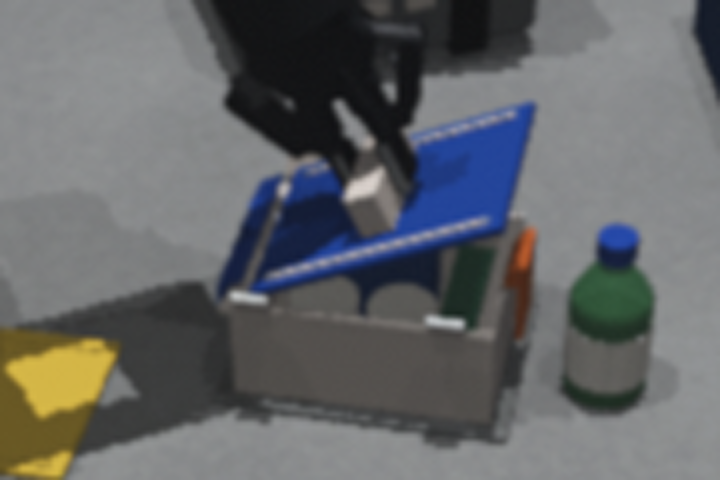

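View pics/w7c.png

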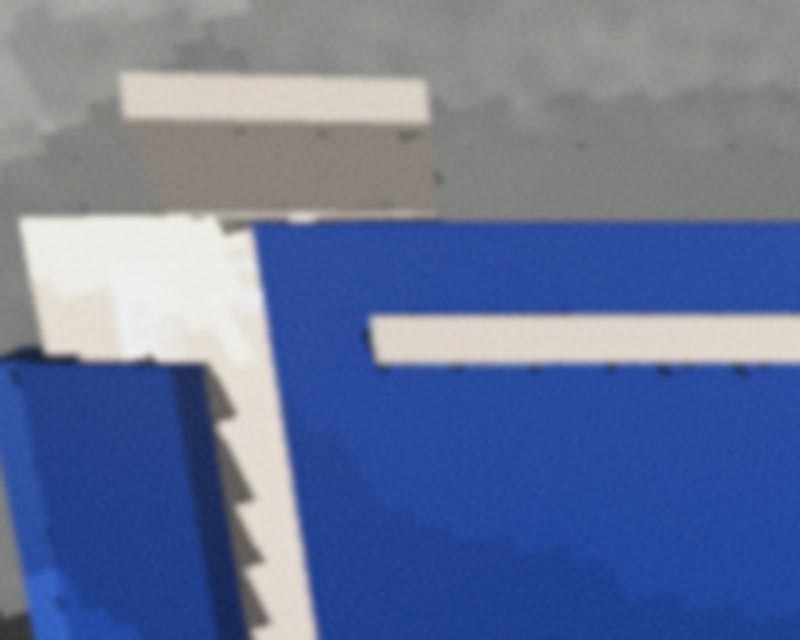

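```bash
python3 -m handwheel '[{"grip":1,"linear":[-0.1,-0.13,0.27],"rotation":[0,0,0]},{"grip":1,"linear":[-0.1,-0.21,0.45],"rotation":[0,0,0]},{"grip":1,"linear":[-0.1,-0.25,0.54],"rotation":[0,0,0]},{"grip":1,"linear":[-0.1,-0.25,0.54],"rotation":[0,0,0]},{"grip":1,"linear":[-0.1,-0.25,0.54],"rotation":[0,0,0]},{"grip":1,"linear":[-0.1,-0.25,0.54],"rotation":[0,0,0]}]';python3 - <<'E'
from h import *
where()
E
python3 -m handwheel '[{"grip":1,"linear":[0,-0.04,0.09],"rotation":[0,0,0]},{"grip":1,"linear":[0,-0.04,0.09],"rotation":[0,0,0]},{"grip":1,"linear":[0,-0.04,0.09],"rotation":[0,0,0]}]';python3 - <<'E'
from h import *
where()
E
```

```text
time_s: 8.12
eef_pos: [0.5614, 0.2059, 0.1212]
eef_rot: [0.175, 0.784, 0.581, 0.129]
wrist_force: [0.4, -0.3, -1.4]
opening: 0.241
low [-67.8   0.4   1.9]
high [86.2  0.3 74.1]
tilt 25.12 yaw -0.04 roll -0.01
time_s: 8.37
eef_pos: [0.5613, 0.2059, 0.1202]
eef_rot: [0.175, 0.784, 0.581, 0.129]
wrist_force: [-0.4, -0.3, -1.9]
opening: 0.249
low [-67.8   0.3   0.9]
high [86.1  0.2 73. ]
tilt 25.12 yaw -0.03 roll -0.02
```

```bash
python3 -m handwheel '[{"grip":1,"linear":[0,-0.04,0.09],"rotation":[0,0,0]},{"grip":1,"linear":[0,-0.04,0.09],"rotation":[0,0,0]},{"grip":1,"linear":[0,-0.04,0.09],"rotation":[0,0,0]}]';python3 -m handwheel '[{"grip":1,"linear":[0,-0.04,0.09],"rotation":[0,0,0]},{"grip":1,"linear":[0,-0.04,0.09],"rotation":[0,0,0]},{"grip":1,"linear":[0,-0.04,0.09],"rotation":[0,0,0]}]';python3 - <<'E'
from h import *
where()
E
```

```text
time_s: 8.62
eef_pos: [0.5616, 0.206, 0.1195]
eef_rot: [0.175, 0.784, 0.581, 0.13]
wrist_force: [0.5, -0.3, 0.8]
opening: 0.245
time_s: 8.87
eef_pos: [0.5619, 0.206, 0.1192]
eef_rot: [0.175, 0.784, 0.581, 0.13]
wrist_force: [-2.3, -1.0, 5.2]
opening: 0.247
low [-67.3   0.6  -0.2]
high [86.6  0.4 72.1]
tilt 25.18 yaw -0.05 roll 0.01
```

```bash
python3 -m handwheel '[{"grip":1,"linear":[0,0.02,-0.05],"rotation":[0,0,0]},{"grip":1,"linear":[0,-0.25,-0.17],"rotation":[0,0,0]},{"grip":1,"linear":[0,-0.5,-0.29],"rotation":[0,0,0]},{"grip":1,"linear":[0,-0.75,-0.41],"rotation":[0,0,0]},{"grip":1,"linear":[0,-1.0,-0.53],"rotation":[0,0,0]},{"grip":1,"linear":[0,-1.16,-0.6],"rotation":[0,0,0]},{"grip":1,"linear":[0,-1.16,-0.6],"rotation":[0,0,0]},{"grip":1,"linear":[0,-1.16,-0.6],"rotation":[0,0,0]},{"grip":1,"linear":[0,-1.16,-0.6],"rotation":[0,0,0]}]';python3 - <<'E'
from h import *
T=RT();where()
for n in("wrist","side"): cv2.imwrite(f"pics/{n[0]}8.png",cams.camera(n)[:,:,::-1])
im=cv2.imread("pics/s8.png");a=cv2.resize(im[140:240,230:400],None,fx=4,fy=4,interpolation=cv2.INTER_CUBIC)
cv2.imwrite("pics/s8c.png",a)
E
```

```text
time_s: 9.62
eef_pos: [0.5492, 0.21, 0.1193]
eef_rot: [0.175, 0.784, 0.581, 0.13]
wrist_force: [0.8, -1.1, 5.4]
opening: 0.245
low [-80.6   0.7  -0.1]
high [73.3  0.6 72.2]
tilt 25.16 yaw -0.05 roll 0.03
```

View pics/w8.png

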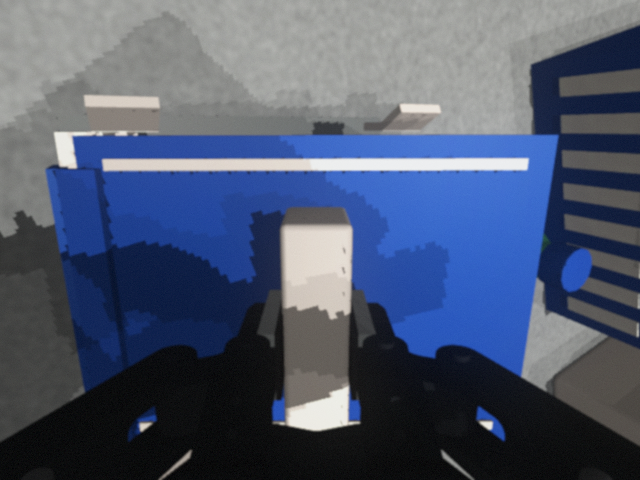

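View pics/s8c.png

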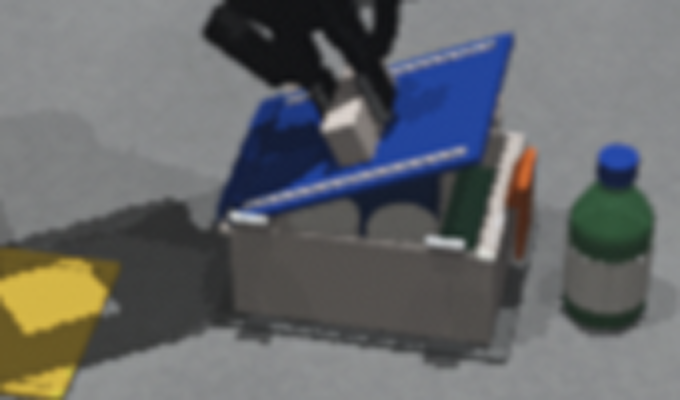

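The lid's low end is now under the lip: the lip covers its left edge in the wrist view from row 168 down. I'll advance until it meets the stop.

```bash
python3 -m handwheel '[{"grip":1,"linear":[0,-0.08,-0.06],"rotation":[0,0,0]},{"grip":1,"linear":[0,-0.17,-0.11],"rotation":[0,0,0]},{"grip":1,"linear":[0,-0.17,-0.11],"rotation":[0,0,0]},{"grip":1,"linear":[0,-0.17,-0.11],"rotation":[0,0,0]}]';python3 - <<'E'
from h import *
where()
E
python3 -m handwheel '[{"grip":1,"linear":[0,-0.09,-0.04],"rotation":[0,0,0]},{"grip":1,"linear":[0,-0.09,-0.04],"rotation":[0,0,0]},{"grip":1,"linear":[0,-0.09,-0.04],"rotation":[0,0,0]}]';python3 - <<'E'
from h import *
where()
E
```

```text
time_s: 10.05
eef_pos: [0.5473, 0.2104, 0.1193]
eef_rot: [0.175, 0.784, 0.581, 0.13]
wrist_force: [2.0, -0.5, 4.1]
opening: 0.248
low [-82.6   0.6  -0. ]
high [71.3  0.5 72.2]
tilt 25.15 yaw -0.04 roll 0.02
time_s: 10.3
eef_pos: [0.5464, 0.2107, 0.1194]
eef_rot: [0.175, 0.784, 0.581, 0.13]
wrist_force: [4.1, -0.3, 5.6]
opening: 0.239
low [-83.5   0.6   0. ]
high [70.4  0.5 72.3]
tilt 25.16 yaw -0.04 roll 0.01
```

```bash
python3 - <<'E'
from h import *
for t in(22,19,16,13,10,8,6): delta(*lidpose([-84-.5*(t<15),.2,.3],t))
E
```

```text
linear cm [-0.03, 0.0, 0.42] rot deg [3.16, 0.0, -0.04]
linear cm [-0.03, 0.01, 0.87] rot deg [6.16, 0.0, -0.04]
linear cm [-0.03, 0.0, 1.32] rot deg [9.16, 0.0, -0.04]
linear cm [-0.03, -0.08, 1.74] rot deg [12.16, -0.0, -0.04]
linear cm [-0.03, -0.14, 2.18] rot deg [15.16, -0.0, -0.04]
linear cm [-0.03, -0.19, 2.48] rot deg [17.16, -0.0, -0.04]
linear cm [-0.03, -0.25, 2.77] rot deg [19.16, -0.0, -0.04]
```

```bash
python3 -m handwheel '[{"grip":1,"linear":[0,0,0.2],"rotation":[1.5,0,0]},{"grip":1,"linear":[0,0,0.42],"rotation":[3.2,0,0]},{"grip":1,"linear":[0,0,0.64],"rotation":[4.7,0,0]},{"grip":1,"linear":[0,0,0.87],"rotation":[6.2,0,0]},{"grip":1,"linear":[0,0,1.1],"rotation":[7.7,0,0]},{"grip":1,"linear":[0,0,1.32],"rotation":[9.2,0,0]},{"grip":1,"linear":[0,0,1.32],"rotation":[9.2,0,0]},{"grip":1,"linear":[0,0,1.32],"rotation":[9.2,0,0]}]';python3 - <<'E'
from h import *
where()
for t in(13,10,8,6): delta(*lidpose([-84.5,.2,.3],t))
E
```

```text
time_s: 10.97
eef_pos: [0.5517, 0.2089, 0.1071]
eef_rot: [0.111, 0.796, 0.589, 0.083]
wrist_force: [3.5, -1.9, 5.4]
opening: 0.249
low [-84.    0.5  -0. ]
high [79.4  0.2 46.7]
tilt 15.95 yaw -0.08 roll 0.01
linear cm [-0.01, -0.0, 0.39] rot deg [2.95, 0.01, -0.08]
linear cm [-0.01, 0.01, 0.84] rot deg [5.95, 0.01, -0.08]
linear cm [-0.01, 0.01, 1.14] rot deg [7.95, 0.01, -0.08]
linear cm [-0.01, -0.01, 1.44] rot deg [9.95, 0.01, -0.08]
```

```bash
python3 -m handwheel '[{"grip":1,"linear":[0,0,0.2],"rotation":[1.5,0,0]},{"grip":1,"linear":[0,0,0.39],"rotation":[3,0,0]},{"grip":1,"linear":[0,0,0.62],"rotation":[4.5,0,0]},{"grip":1,"linear":[0,0,0.84],"rotation":[6,0,0]},{"grip":1,"linear":[0,0,1.14],"rotation":[8,0,0]},{"grip":1,"linear":[0,0,1.14],"rotation":[8,0,0]},{"grip":1,"linear":[0,0,1.14],"rotation":[8,0,0]},{"grip":1,"linear":[0,0,1.14],"rotation":[8,0,0]}]';python3 - <<'E'
from h import *
where()
for n in("wrist","side"): cv2.imwrite(f"pics/{n[0]}9.png",cams.camera(n)[:,:,::-1])
im=cv2.imread("pics/s9.png");a=cv2.resize(im[140:240,230:400],None,fx=4,fy=4,interpolation=cv2.INTER_CUBIC)
cv2.imwrite("pics/s9c.png",a)
for t in(6,5,4,3): delta(*lidpose([-84.5,.2,.3],t))
E
```

```text
time_s: 11.63
eef_pos: [0.5541, 0.2079, 0.0958]
eef_rot: [0.056, 0.802, 0.594, 0.041]
wrist_force: [2.6, -0.3, 1.8]
opening: 0.249
low [-85.2   0.1   0.1]
high [83.2  0.  23.5]
tilt 7.9 yaw -0.04 roll -0.04
linear cm [0.01, 0.11, 0.28] rot deg [1.92, 0.04, -0.02]
linear cm [0.01, 0.12, 0.43] rot deg [2.92, 0.04, -0.02]
linear cm [0.01, 0.12, 0.58] rot deg [3.92, 0.04, -0.02]
linear cm [0.01, 0.13, 0.73] rot deg [4.92, 0.04, -0.02]
```

View pics/w9.png

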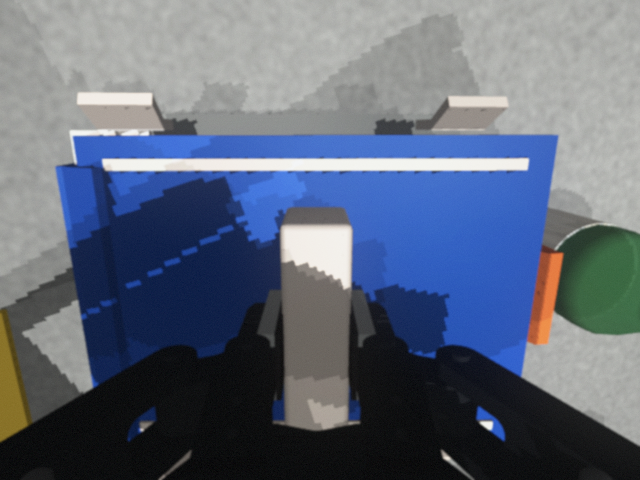

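View pics/s9c.png

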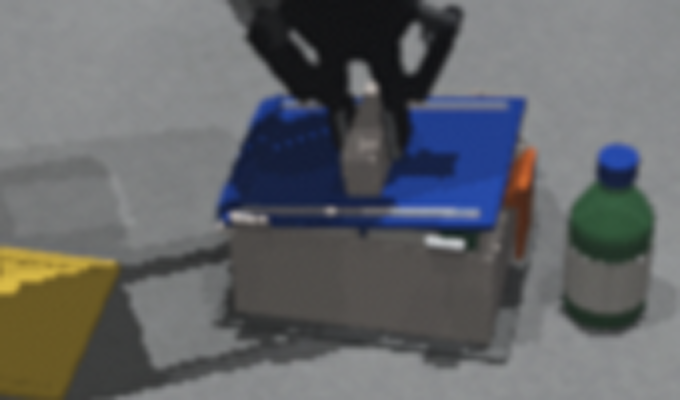

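Hooked and between the guides. The orange catch shows just beyond the lid's far end at (545,295). I'll lower it onto the catch.

```bash
python3 -m handwheel '[{"grip":1,"linear":[0,0,0.14],"rotation":[1,0,0]},{"grip":1,"linear":[0,0.03,0.28],"rotation":[2,0,0]},{"grip":1,"linear":[0,0.03,0.28],"rotation":[2,0,0]},{"grip":1,"linear":[0,0.03,0.28],"rotation":[2,0,0]}]';python3 -m handwheel '[{"grip":1,"linear":[0,0,0.15],"rotation":[1,0,0]},{"grip":1,"linear":[0,0,0.15],"rotation":[1,0,0]},{"grip":1,"linear":[0,0,0.15],"rotation":[1,0,0]}]';python3 - <<'E'
from h import *
where()
E
```

```text
time_s: 12.07
eef_pos: [0.5546, 0.2077, 0.0928]
eef_rot: [0.041, 0.803, 0.594, 0.03]
wrist_force: [0.9, -1.1, 0.3]
opening: 0.245
time_s: 12.32
eef_pos: [0.5548, 0.2077, 0.0915]
eef_rot: [0.034, 0.803, 0.595, 0.025]
wrist_force: [1.0, 0.6, -0.8]
opening: 0.246
low [-85.4   0.2   0.2]
high [83.9  0.  14.6]
tilt 4.84 yaw -0.05 roll -0.04
```

```bash
python3 -m handwheel '[{"grip":1,"linear":[0,0,0.15],"rotation":[1,0,0]},{"grip":1,"linear":[0,0,0.15],"rotation":[1,0,0]},{"grip":1,"linear":[0,0,0.15],"rotation":[1,0,0]}]';python3 - <<'E'
from h import *
where()
E
```

```text
time_s: 12.57
eef_pos: [0.5549, 0.2079, 0.0902]
eef_rot: [0.027, 0.803, 0.595, 0.02]
wrist_force: [-2.0, -0.3, 3.0]
opening: 0.248
low [-85.6   0.4   0.4]
high [84.   0.2 11.8]
tilt 3.84 yaw -0.05 roll -0.02
```

Contact with the catch. Release and back off.

```bash
python3 -m handwheel '[{"grip":3,"linear":[0,0,0],"rotation":[0,0,0]},{"grip":4.5,"linear":[0,0,0],"rotation":[0,0,0]},{"grip":4.5,"linear":[0,0,0],"rotation":[0,0,0]},{"grip":4.5,"linear":[0,0,0],"rotation":[0,0,0]},{"grip":4.5,"linear":[0,0,-1.5],"rotation":[0,0,0]},{"grip":4.5,"linear":[0,0,-4],"rotation":[0,0,0]},{"grip":4.5,"linear":[0,0,-7],"rotation":[0,0,0]},{"grip":4.5,"linear":[0,0,-9],"rotation":[0,0,0]},{"grip":2,"linear":[0,0,-9],"rotation":[0,0,0]},{"grip":0,"linear":[0,0,-9],"rotation":[0,0,0]}]';python3 - <<'E'
from h import *
T=RT();np.save("T10.npy",T)
for n in("wrist","side"): cv2.imwrite(f"pics/{n[0]}10.png",cams.camera(n)[:,:,::-1])
im=cv2.imread("pics/s10.png");a=cv2.resize(im[140:240,230:400],None,fx=4,fy=4,interpolation=cv2.INTER_CUBIC)
cv2.imwrite("pics/s10c.png",a)
E
```

```text
time_s: 13.4
eef_pos: [0.5504, 0.2098, 0.1818]
eef_rot: [0.028, 0.803, 0.595, 0.022]
wrist_force: [-0.7, -0.3, -0.5]
opening: 0.253
```

View pics/w10.png

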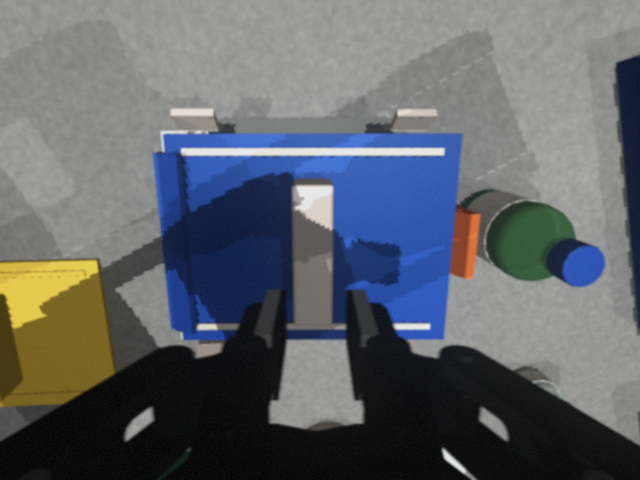

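View pics/s10c.png

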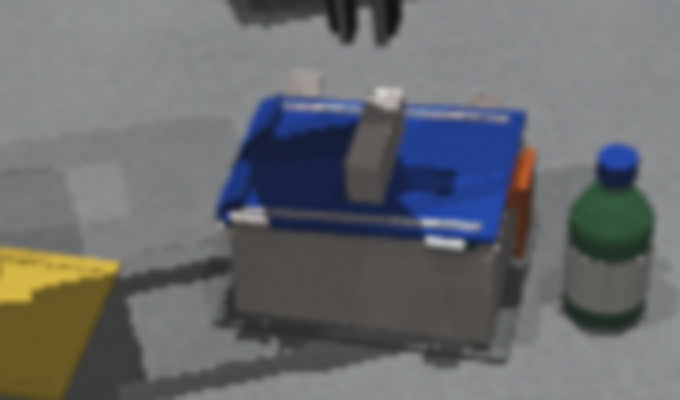

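```bash
cat >> h.py <<'E'
def press(x,z,y=0): 
    Z=R.from_euler("z",TY).as_matrix();return np.r_[TUB,.075]+Z@(np.array([x,y,z])/1e3),toolR(TY,0)
E
python3 - <<'E'
from h import *
delta(*press(57,60));delta(*press(57,30))
E
```

```text
linear cm [-0.06, 6.16, 4.84] rot deg [3.84, 0.05, -0.04]
linear cm [-0.06, 5.96, 7.83] rot deg [3.84, 0.05, -0.04]
```

```bash
python3 -m handwheel '[{"grip":0,"linear":[0,2.5,0.5],"rotation":[2,0,0]},{"grip":0,"linear":[0,5,1.5],"rotation":[3.8,0,0]},{"grip":0,"linear":[0,6.1,3.5],"rotation":[3.8,0,0]},{"grip":0,"linear":[0,6.1,5.5],"rotation":[3.8,0,0]},{"grip":0,"linear":[0,6,6.8],"rotation":[3.8,0,0]},{"grip":0,"linear":[0,6,7.3],"rotation":[3.8,0,0]},{"grip":0,"linear":[0,6,7.3],"rotation":[3.8,0,0]},{"grip":0,"linear":[0,6,7.3],"rotation":[3.8,0,0]}]';python3 - <<'E'
from h import *
delta(*press(57,18))
cv2.imwrite("pics/w11.png",cams.camera("wrist")[:,:,::-1])
im=cams.camera("side")[:,:,::-1];cv2.imwrite("pics/s11c.png",cv2.resize(im[140:240,230:400],None,fx=4,fy=4,interpolation=cv2.INTER_CUBIC))
E
```

```text
time_s: 14.17
eef_pos: [0.6109, 0.1909, 0.1113]
eef_rot: [0.001, 0.803, 0.595, 0.0]
wrist_force: [0.1, -0.5, -0.6]
opening: -0.002
linear cm [-0.11, -0.01, 1.83] rot deg [0.07, 0.03, -0.01]
```

View pics/w11.png

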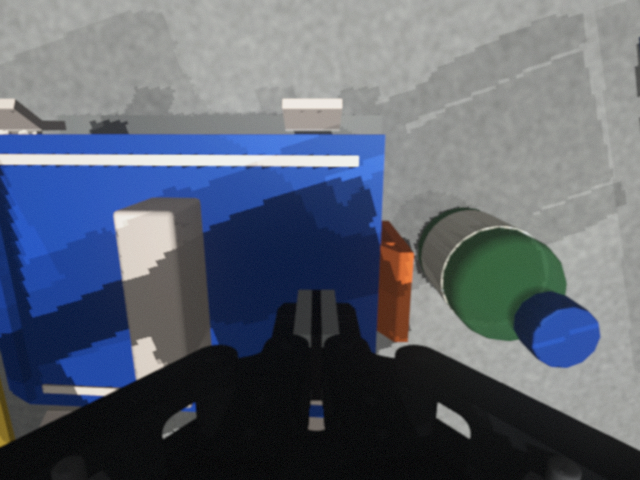

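View pics/s11c.png

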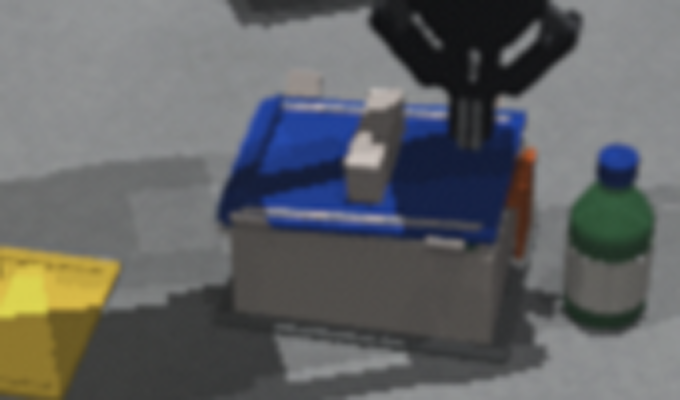

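```bash
python3 -m handwheel '[{"grip":0,"linear":[-0.1,0,1],"rotation":[0,0,0]},{"grip":0,"linear":[-0.1,0,1.7],"rotation":[0,0,0]},{"grip":0,"linear":[-0.1,0,2.1],"rotation":[0,0,0]},{"grip":0,"linear":[-0.1,0,2.1],"rotation":[0,0,0]}]';python3 -m handwheel '[{"grip":0,"linear":[0,0,0.2],"rotation":[0,0,0]},{"grip":0,"linear":[0,0,0.3],"rotation":[0,0,0]},{"grip":0,"linear":[0,0,0.3],"rotation":[0,0,0]}]';python3 -m handwheel '[{"grip":0,"linear":[0,0,0.2],"rotation":[0,0,0]},{"grip":0,"linear":[0,0,0.2],"rotation":[0,0,0]}]'
```

```text
time_s: 14.6
eef_pos: [0.6107, 0.1896, 0.0894]
eef_rot: [0.001, 0.804, 0.595, 0.0]
wrist_force: [-0.2, 0.1, -0.0]
opening: -0.0
time_s: 14.85
eef_pos: [0.6113, 0.1897, 0.0879]
eef_rot: [0.001, 0.804, 0.595, 0.001]
wrist_force: [-1.6, 0.2, 3.1]
opening: -0.006
time_s: 15.02
eef_pos: [0.6112, 0.1897, 0.0853]
eef_rot: [0.001, 0.804, 0.595, 0.001]
wrist_force: [-0.6, -0.4, 0.3]
opening: 0.001
```

```bash
python3 -m handwheel '[{"grip":0,"linear":[0,0,0.15],"rotation":[0,0,0]},{"grip":0,"linear":[0,0,0.15],"rotation":[0,0,0]}]';python3 -m handwheel '[{"grip":0,"linear":[0,0,0.15],"rotation":[0,0,0]},{"grip":0,"linear":[0,0,0.15],"rotation":[0,0,0]}]';python3 -m handwheel '[{"grip":0,"linear":[0,0,0.15],"rotation":[0,0,0]},{"grip":0,"linear":[0,0,0.15],"rotation":[0,0,0]}]'
```

```text
time_s: 15.18
eef_pos: [0.6111, 0.1896, 0.0834]
eef_rot: [0.001, 0.804, 0.595, 0.0]
wrist_force: [-0.4, 0.4, 0.3]
opening: -0.003
time_s: 15.35
eef_pos: [0.6112, 0.1896, 0.0821]
eef_rot: [0.001, 0.804, 0.595, 0.0]
wrist_force: [0.7, -0.3, -0.1]
opening: 0.0
time_s: 15.52
eef_pos: [0.611, 0.1896, 0.0805]
eef_rot: [0.001, 0.804, 0.595, 0.0]
wrist_force: [0.1, -0.4, -0.5]
opening: 0.001
```

```bash
python3 -m handwheel '[{"grip":0,"linear":[0,0,0.1],"rotation":[0,0,0]},{"grip":0,"linear":[0,0,0.1],"rotation":[0,0,0]}]';python3 -m handwheel '[{"grip":0,"linear":[0,0,0.1],"rotation":[0,0,0]},{"grip":0,"linear":[0,0,0.1],"rotation":[0,0,0]},{"grip":0,"linear":[0,0,0.1],"rotation":[0,0,0]}]'; python3 - <<'E'
from h import *
cv2.imwrite("pics/w12.png",cams.camera("wrist")[:,:,::-1])
im=cams.camera("side")[:,:,::-1];cv2.imwrite("pics/s12c.png",cv2.resize(im[140:240,230:400],None,fx=4,fy=4,interpolation=cv2.INTER_CUBIC))
E
```

```text
time_s: 15.68
eef_pos: [0.6113, 0.1897, 0.0801]
eef_rot: [0.001, 0.804, 0.595, 0.001]
wrist_force: [-1.6, -0.4, 2.1]
opening: 0.002
time_s: 15.93
eef_pos: [0.6113, 0.1897, 0.0801]
eef_rot: [0.001, 0.803, 0.595, 0.001]
wrist_force: [-4.7, -0.8, 8.2]
opening: -0.001
```

View pics/w12.png

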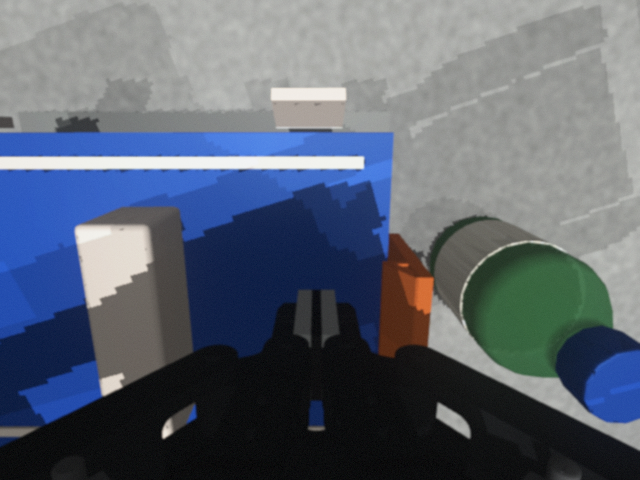

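View pics/s12c.png

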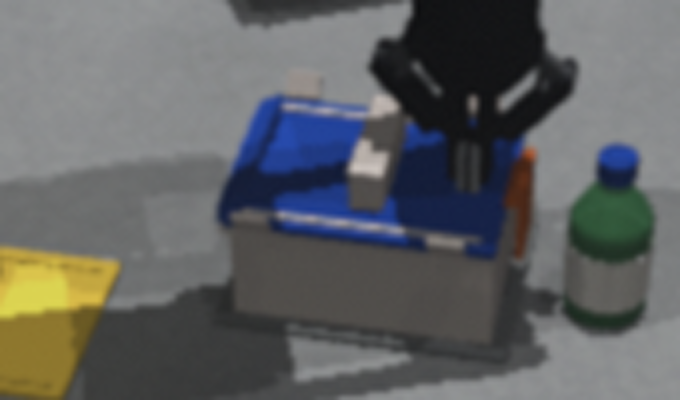

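The finger met a hard stop at TCP z = 0.080, which is the closed lid's top height, so the lid has snapped down. Retract and check.

```bash
python3 -m handwheel '[{"grip":0,"linear":[0,0,-1],"rotation":[0,0,0]},{"grip":0,"linear":[0,0,-4],"rotation":[0,0,0]},{"grip":0,"linear":[0,0,-8],"rotation":[0,0,0]},{"grip":0,"linear":[-2,-3,-12],"rotation":[0,0,0]},{"grip":0,"linear":[-5,-6,-14],"rotation":[0,0,0]},{"grip":0,"linear":[-5,-6,-14],"rotation":[0,0,0]},{"grip":0,"linear":[-5,-6,-14],"rotation":[0,0,0]},{"grip":0,"linear":[-5,-6,-14],"rotation":[0,0,0]}]'; python3 - <<'E'
from h import *
T=RT();im=cams.camera("wrist")[:,:,::-1].copy();cv2.imwrite("pics/w13.png",im)
w=cam("wrist",T);Z=R.from_euler("z",TY).as_matrix()
P=np.array([[85,65,80],[85,-65,80],[11,40,110],[11,-40,110],[-11,-40,110],[-11,40,110]])/1e3
pp=proj(w,np.r_[TUB,0]+P@Z.T);print(pp.round(1).tolist())
for u,v in pp: cv2.circle(im,(int(round(u)),int(round(v))),2,(0,255,255),-1)
cv2.imwrite("pics/w13o.png",im)
s=cams.camera("side")[:,:,::-1];cv2.imwrite("pics/s13.png",s);cv2.imwrite("pics/s13c.png",cv2.resize(s[140:240,230:400],None,fx=4,fy=4,interpolation=cv2.INTER_CUBIC))
cv2.imwrite("pics/t13.png",cams.camera("top")[:,:,::-1])
E
```

```text
time_s: 16.7
eef_pos: [0.5394, 0.1594, 0.2202]
eef_rot: [0.002, 0.804, 0.595, 0.002]
wrist_force: [-0.1, 0.3, -0.5]
opening: 0.003
[[451.5, 49.3], [435.7, 244.6], [338.0, 86.5], [336.3, 220.2], [301.8, 220.3], [300.4, 86.6]]
```

View pics/w13o.png

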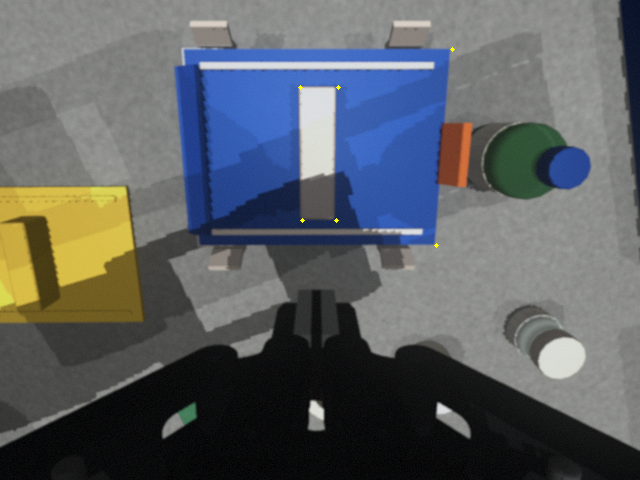

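View pics/s13c.png

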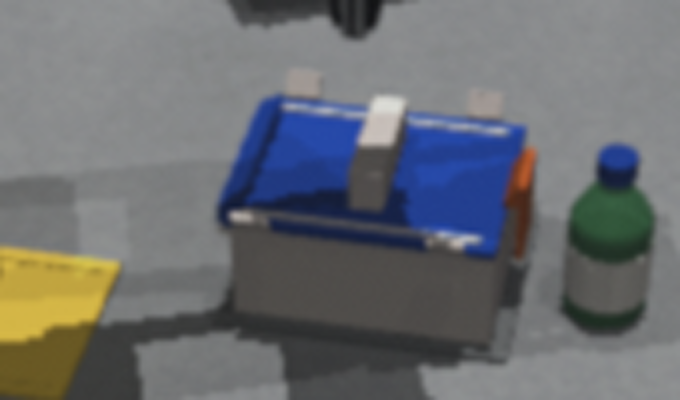

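View pics/t13.png

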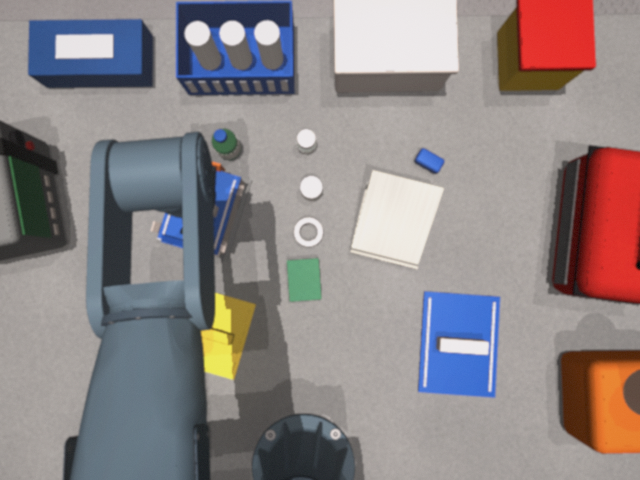

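```bash
python3 - <<'E'
from h import *
im=cv2.imread("pics/w13.png");w=cam("wrist",RT());Z=R.from_euler("z",TY).as_matrix()
P=np.array([[81,20,81],[81,-20,81],[93,20,81],[93,-20,81]])/1e3
print(proj(w,np.r_[TUB,0]+P@Z.T).round(1).tolist())
cv2.imwrite("pics/w13c.png",cv2.resize(im[110:210,420:500],None,fx=6,fy=6,interpolation=cv2.INTER_CUBIC))
E
```

```text
[[442.3, 122.5], [437.4, 183.1], [460.4, 122.5], [454.9, 183.1]]
```

View pics/w13c.png

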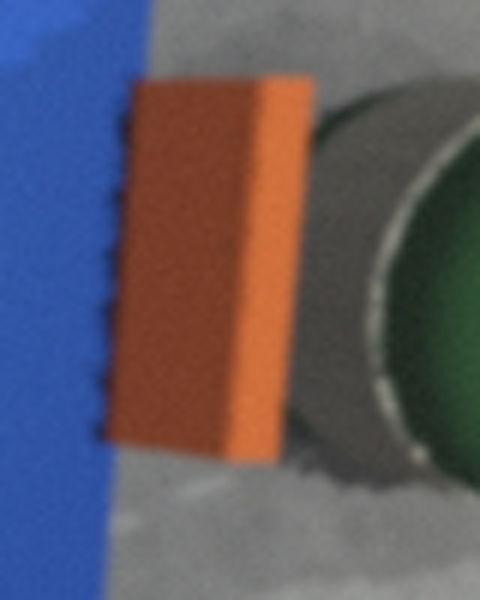

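```bash
python3 -c "
from bench import ctrl;print(ctrl.hand_in())"
```

```text
the job is handed in; nothing more can be done
None
```

I took the smaller blue lid off its rack, hooked its low end under the tub's blue lip, and pressed the other end down until the catch snapped over it. I then handed the job in at about 17 s, with the gripper well clear of everything.

What the last checks showed:
- **Lid:** it lies flush. With the fingers pressing on it, the lid's top stopped them 80.1 mm above the counter, where a closed lid's top is 80 mm. In the final wrist picture the lid and handle sit within about 2 px of the closed position, roughly 1 mm towards the hook.
- **Catch:** its nose is back within about 0.5 px of its predicted home position and overlaps the lid's end, by about 2 px in the picture.
- **Forces:** the largest wrist force I read was about 10 N, at the final press. The snap itself read only about 3 N, less than the 10 to 20 N stated. I only read the force at the end of each step, so the true peak may have been missed.
- **Other things on the counter:** they look unmoved in the final top view, except for parts hidden behind the arm, such as the yellow lid.

An early error in how I computed the lid's tilt put the first view of the rack about 7° off square. I corrected it before the gripper went near the lid.

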